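Share the bench weights until the balance sits level

ROBOT

A 6-joint arm with a two-finger parallel gripper is mounted at the origin on the work surface. World frame = base frame: x ahead of the robot, y to its left, z up, the work surface at z = 0. Lengths are in m, angles in rad, forces in N, time in s.
With the tool pointing down it reaches from about 0.3 to 0.95 m from the base axis. Payload 3.1 kg.
Tool frame: the origin (TCP) lies at the very end of the fingers, on their centre line; the grasp point (between the pads) lies 19 mm behind it (robot.hold_point_z is the distance from the TCP to the grasp point, in m); z points along the fingers, x is the direction in which the jaws open and shut, and the axes are right-handed (so a half turn about z gives the same grasp; the last joint's range is limited). The gripper opens to 85 mm and grips with 20 to 120 N. Pads are 22 mm wide; open, the fingers measure 114 mm over their backs; the gripper's body (76 mm by 85 mm) begins 54 mm behind the grasp point. The pads swing forward as they close: fully open they stand 13 mm farther back than shut.
Start: joints at [-1.287, 0.308, 1.634, -0, 1.2, -0.07], TCP at [0.217, -0.586, 0.231] pointing down, gripper open.
Joint ranges: [-3.06, 3.06], [-0.79, 1.96], [0.05, 2.63], [-1.19, 4.34], [0.05, 2.64], [-2.94, 2.94]. Speed limits (rad/s): [2.79, 2.79, 3.14, 3.14, 3.14, 3.14].

INTERFACE

Orientations are given as a rotation vector (axis times angle).
In Python, from plant import monitor, cams, robot gives the robot as it stands.
- The arm moves only by the tool arm_command, never from a script. Its argument "increments" is one flat list of numbers, 7 for each row, row after row: the turn, a rotation vector about the tool's x, y, z in rad, then the shift along the tool's x, y, z in mm, then the finger opening in mm, from 0 to 85.4. In form: [wx, wy, wz, x, y, z, hand, wx, wy, wz, x, y, z, hand, ...]. A call has 1 to 10 rows; each row is the pose to reach, as a shift and turn from the pose commanded when the call began, along the tool's axes at that moment; what a row does not reach only later rows make up. A row lasts 1/12 s, in which the tool goes at most 41.7 mm and 7.16 degrees, less where a joint would pass 70% of its speed; a pose out of reach is approached as far as the arm can. A call with a gripper value outside its range is refused whole. The fingers move at their own pace and stop on an object; "squeeze" is the grip in N (left out, the last holds). Time passes only in rows, so rows that repeat a pose let the fingers close. It gives the time, the measured TCP pose, the force and the opening at its end, in the units of the state.
- monitor.get_state(): the state, without advancing time (a new reading comes with each control period).
- cams.get_image(name): name is "scene" or "top"; returns the picture (480x640x3 uint8, red, green, blue); there is no depth.
- cams.camera_params(name): a dict with "K" (3x3 intrinsics, pixels), "k1" (the pictures are not rectified: a ray, as slopes to the right and down, at radius r is drawn at 1 + k1 r^2 times it, then the intrinsics apply), "rvec" (rotation vector, rad) and "tvec" (3), from world to camera coordinates, as OpenCV has them. Camera axes: x right, y down, z forward; pixel columns grow to the right and rows downward; lengths in m; the calibration is good to about 2 mm. A picture is of the moment at which its call begins. camera_params takes no time and is no camera call.
- robot.job_done(): hands the job in, once; it reports no verdict.
The state is a dict: "t": time; "q": joint angles; "joint_vel": joint speeds; "joint_torque": joint torques, N m; "tcp_pos": TCP position; "eef_rot": TCP orientation; "wrist_force": force on the tool from outside, world axes, zero at the start; "moment": the same for the moment, N m; "finger_gap": opening from 0.0 (shut) to 1.0 (fully open).
Only numpy, scipy, OpenCV 4.12 (cv2) and the standard library are available. Lean on these libraries where they do the work, as an engineer would, in place of code of your own. Each camera call takes 0.05 s, during which the arm holds its last target. There are 200 camera calls.

TASK

Share the four steel weights, three in one rack of the balance and one in the wooden block beside it, between the balance's two racks so that it comes to rest level. Press every weight fully home into its spring-gripped socket, but gently, by feel, so as not to crush the cork in its floor: never press or pull hard on the balance, and leave the jar, the pot and the brush alone.

Things in the scene. Friction and masses are not known exactly. Their poses are not given: they have to be found in the camera images.
- weight1_mid (a point): loose hollow steel weight number 1 of 4 (1 the shortest, 4 the tallest), about 0.100 kg, good to 3 percent: a round body 36 mm across and 18 mm tall with a bevelled foot, and on its top a plain round handle 16 mm across and 34 mm tall. This point is on its axis half-way up, 26.0 mm above its underside; the middle of the handle is 9.0 mm higher. z is up along its axis
- weight2_mid (a point): loose hollow steel weight number 2 of 4 (1 the shortest, 4 the tallest), about 0.135 kg, good to 3 percent: a round body 36 mm across and 27 mm tall with a bevelled foot, and on its top a plain round handle 16 mm across and 34 mm tall. This point is on its axis half-way up, 30.5 mm above its underside; the middle of the handle is 13.5 mm higher. z is up along its axis
- weight3_mid (a point): loose hollow steel weight number 3 of 4 (1 the shortest, 4 the tallest), about 0.170 kg, good to 3 percent: a round body 36 mm across and 36 mm tall with a bevelled foot, and on its top a plain round handle 16 mm across and 34 mm tall. This point is on its axis half-way up, 35.0 mm above its underside; the middle of the handle is 18.0 mm higher. z is up along its axis
- weight4_mid (a point): loose hollow steel weight number 4 of 4 (1 the shortest, 4 the tallest), about 0.205 kg, good to 3 percent: a round body 36 mm across and 45 mm tall with a bevelled foot, and on its top a plain round handle 16 mm across and 34 mm tall. This point is on its axis half-way up, 39.5 mm above its underside; the middle of the handle is 22.5 mm higher. z is up along its axis
- socket_a0 (a point): middle of the mouth of socket 0 of 3 in rack A, level with the rack's top face; moves with the rack. A round blind hole 37.4 mm across with a 2 mm bevel at its mouth, 14 mm deep: a weight fully home has its underside 14 mm below this point. A sprung ball in its wall, on the side away from the balance's centre, grips the weight: some 3 to 12 N to push past or pull free. Axes as the balance's
- socket_a1 (a point): middle of the mouth of socket 1 of 3 in rack A, level with the rack's top face; moves with the rack. A round blind hole 37.4 mm across with a 2 mm bevel at its mouth, 14 mm deep: a weight fully home has its underside 14 mm below this point. A sprung ball in its wall, on the side away from the balance's centre, grips the weight: some 3 to 12 N to push past or pull free. Axes as the balance's
- socket_a2 (a point): middle of the mouth of socket 2 of 3 in rack A, level with the rack's top face; moves with the rack. A round blind hole 37.4 mm across with a 2 mm bevel at its mouth, 14 mm deep: a weight fully home has its underside 14 mm below this point. A sprung ball in its wall, on the side away from the balance's centre, grips the weight: some 3 to 12 N to push past or pull free. Axes as the balance's
- socket_b0 (a point): middle of the mouth of socket 0 of 3 in rack B, level with the rack's top face; moves with the rack. A round blind hole 37.4 mm across with a 2 mm bevel at its mouth, 14 mm deep: a weight fully home has its underside 14 mm below this point. A sprung ball in its wall, on the side away from the balance's centre, grips the weight: some 3 to 12 N to push past or pull free. Axes as the balance's
- socket_b1 (a point): middle of the mouth of socket 1 of 3 in rack B, level with the rack's top face; moves with the rack. A round blind hole 37.4 mm across with a 2 mm bevel at its mouth, 14 mm deep: a weight fully home has its underside 14 mm below this point. A sprung ball in its wall, on the side away from the balance's centre, grips the weight: some 3 to 12 N to push past or pull free. Axes as the balance's
- socket_b2 (a point): middle of the mouth of socket 2 of 3 in rack B, level with the rack's top face; moves with the rack. A round blind hole 37.4 mm across with a 2 mm bevel at its mouth, 14 mm deep: a weight fully home has its underside 14 mm below this point. A sprung ball in its wall, on the side away from the balance's centre, grips the weight: some 3 to 12 N to push past or pull free. Axes as the balance's
- pan_a (a joint): height of rack A above its level position, m; rack B stands as much lower. 0 is level. It can go 5 to 11 mm either way, not equally, to hard stops. About 0.075 kg difference in load would move it some 10 mm, the heavier rack down, so a hand pressing on a rack carries it down to its stop
- balance: grey bench balance, fixed, base 270 x 130 mm, 40 mm high; origin under its centre on the table, x along the beam from rack B to rack A. Its two dark wooden racks, 60 x 156 mm, 22 mm thick, middles 85 mm from the centre, tops 92 mm up when level, stay horizontal; sockets lie in a row along y, 48 mm apart. A starts with three weights, B empty
- rest: light wooden block, fixed, 70 x 70 mm, 92 mm high, origin under its centre; a loose-fitting round hole 14 mm deep in its top holds the remaining weight at the start, upright
- lining_a: thin cork lining on the floors of rack A's three sockets, 14 mm below the rack's top face; origin in the middle of the rack's underside, 22 mm below its top; it gives under 1 mm and is easily crushed, so bear on it only lightly
- lining_b: thin cork lining on the floors of rack B's three sockets, 14 mm below the rack's top face; origin in the middle of the rack's underside, 22 mm below its top; it gives under 1 mm and is easily crushed, so bear on it only lightly
- varnish_mid (a point): bystander: closed amber jar, 52 mm across, 100 mm tall; point on its axis 50 mm up
- pot_mid (a point): bystander: terracotta pot, 70 mm across, 80 mm tall; point on its axis 40 mm up
- brush: bystander: brush lying along its x, 170 mm long, flat on the table
Things that resemble listed ones, but are neither listed nor needed, are in the scene too. What is shaped like the part that bears weight1_mid but yellow is not meant. What is shaped like the part that bears weight3_mid but pink is not meant.

How it is judged:
By the outcome, as a careful person would: the job done as asked, in the order asked, and still so for the second after the job is handed in, with the robot touching nothing.
It also fails if it takes over 72 s, if anything falls off the work surface, if the arm or the gripper's body presses on something with over 40 N, if the wrist force passes 120 N, or if a joint passes its speed limit or range.

## Working session

There is one attempt and no reset: what is moved stays moved. The work goes in short steps, Python scripts to look and compute and a tool call to move; the robot and the scene stay as the last step left them, time stands still between calls to the robot, and variables do not carry over. Pictures are saved under pics/ and viewed, about 8 in all and at most 12, crops included, and the job is handed in when it is done.

Besides the shell and the picture viewer there is one more tool, called after ">>>" in YAML: its name, and indented under it one key for each argument. arm_command: Moves the arm, as the interface text tells. Its arguments: {"type":"object","properties":{"increments":{"type":"array"},"squeeze":{"type":"number"}},"required":["increments"]}

```bash
ls; mkdir -p pics; python3 - <<'E'
from plant import monitor,cams,robot
import cv2
print(monitor.get_state())
for n in("scene","top"):
    print(n,cams.camera_params(n)); cv2.imwrite(f"pics/{n}0.png",cams.get_image(n)[:,:,::-1])
E
```

```text
pics
{'t': 0.0, 'q': array([-1.28669358e+00,  3.09009935e-01,  1.63515614e+00, -1.24036856e-05,
        1.19967474e+00, -6.97184749e-02]), 'joint_vel': array([ 0.00163012,  0.00161958, -0.00082464, -0.00101712,  0.00058124,
        0.00017756]), 'joint_torque': array([-2.83715144e-04, -4.15252304e+01, -2.76664370e+01, -7.41229678e-05,
        1.01843354e-02,  4.84889227e-06]), 'tcp_pos': array([ 0.21628915, -0.5855324 ,  0.23005847]), 'eef_rot': array([-2.57657233,  1.79501195,  0.00276006]), 'wrist_force': array([0.30531756, 0.3054215 , 0.14038096]), 'moment': array([ 0.02097193, -0.04474379,  0.03132295]), 'finger_gap': 0.9962994745831815}
scene {'K': array([[593.06606022,   0.        , 323.20423529],
       [  0.        , 593.06606022, 243.08937548],
       [  0.        ,   0.        ,   1.        ]]), 'k1': 0.03730278253098376, 'rvec': array([ 2.34065945,  0.83218417, -0.31176349]), 'tvec': array([-0.41291291, -0.19051049,  1.73793883])}
top {'K': array([[469.95299868,   0.        , 318.0682814 ],
       [  0.        , 469.95299868, 237.77013602],
       [  0.        ,   0.        ,   1.        ]]), 'k1': -0.045213931330890356, 'rvec': array([ 2.1954195 , -2.15128068,  0.10246272]), 'tvec': array([2.19306995e-04, 5.10459111e-01, 1.26673785e+00])}
```

View pics/scene0.png

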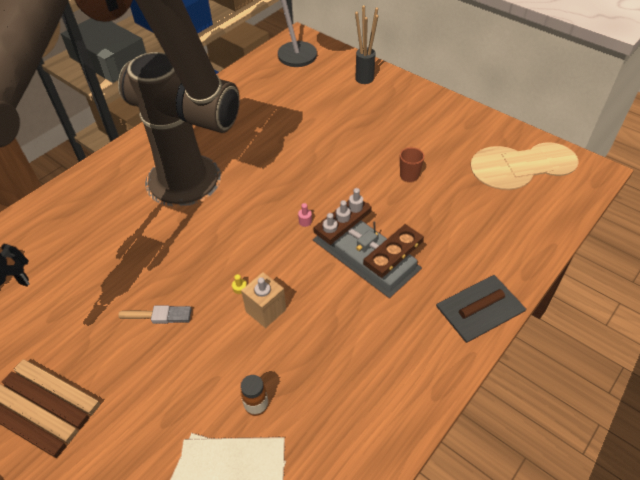

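View pics/top0.png

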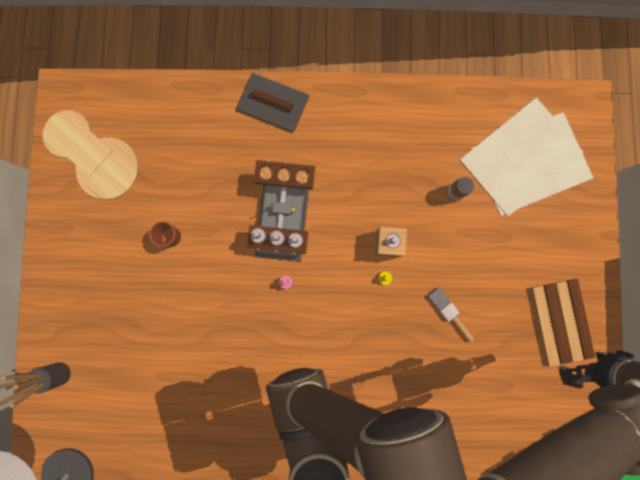

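```bash
python3 - <<'E'
import cv2
a=cv2.imread("pics/scene0.png")[170:330,225:435];b=cv2.imread("pics/top0.png")[155:305,230:430]
cv2.imwrite("pics/s1.png",cv2.resize(a,(788,600),interpolation=cv2.INTER_CUBIC))
cv2.imwrite("pics/t1.png",cv2.resize(b,(800,600),interpolation=cv2.INTER_CUBIC))
E
```

```text
(no output)
```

View pics/s1.png

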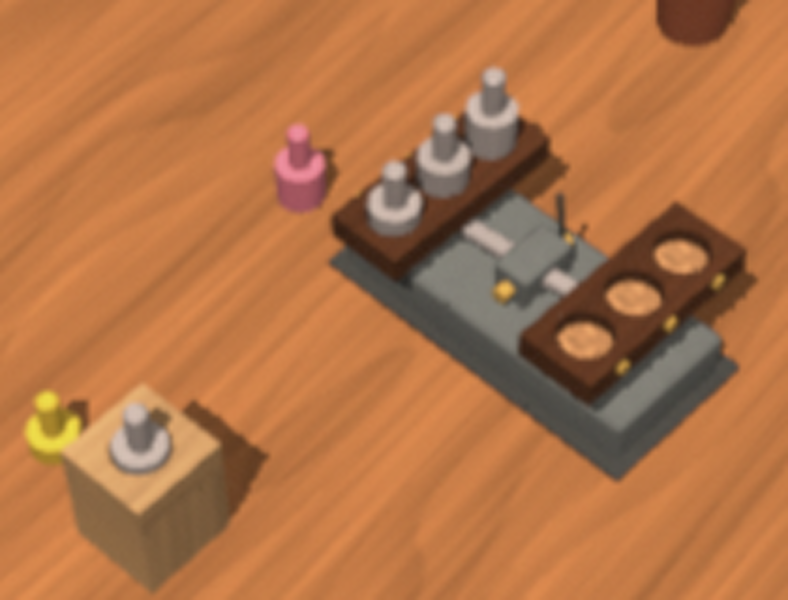

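View pics/t1.png

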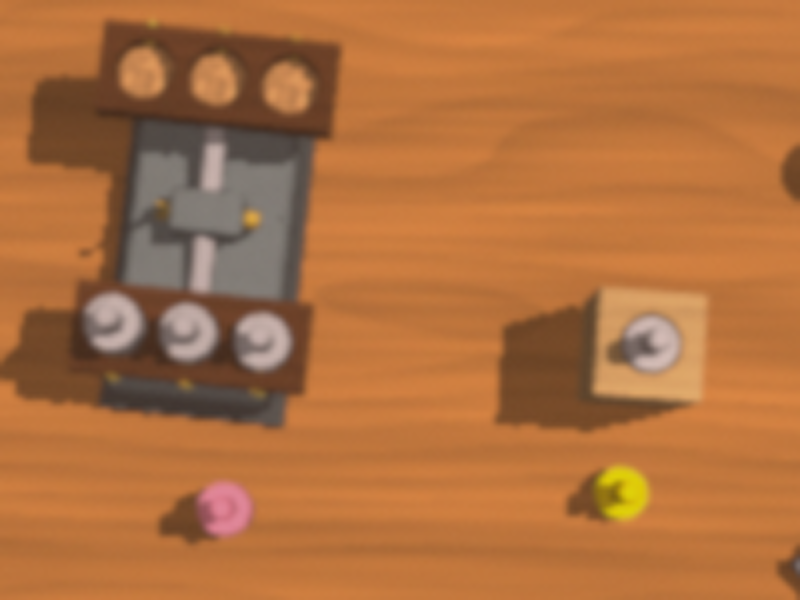

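```bash
cat >h.py <<'E'
import cv2,numpy as np
from plant import monitor,cams,robot
P={n:cams.camera_params(n) for n in("scene","top")}
def proj(n,X):
    c=P[n];X=np.atleast_2d(X);R=cv2.Rodrigues(c["rvec"])[0]
    d=np.array([c["k1"],0,0,0,0]);return cv2.projectPoints(X.astype(float),c["rvec"],c["tvec"],c["K"],d)[0][:,0]
def unproj(n,uv,z):
    c=P[n];R=cv2.Rodrigues(c["rvec"])[0]
    s=cv2.undistortPoints(np.array(uv,float).reshape(-1,1,2),c["K"],np.array([c["k1"],0,0,0,0]))[:,0]
    r=np.c_[s,np.ones(len(s))]@R;o=-R.T@c["tvec"]
    return o+r*((z-o[2])/r[:,2])[:,None]
def tiles(a,boxes,s,name,W=None):
    out=np.zeros((600,800,3),np.uint8)
    for x0,x1,y0,y1,ox,oy in boxes:
        t=cv2.resize(a[y0:y1,x0:x1],None,fx=s,fy=s,interpolation=cv2.INTER_CUBIC)
        h=min(t.shape[0],600-oy);w=min(t.shape[1],800-ox);out[oy:oy+h,ox:ox+w]=t[:h,:w]
    cv2.imwrite(name,out)
E
python3 - <<'E'
from h import *
tiles(cv2.imread("pics/top0.png"),[(246,312,222,258,0,0),(252,318,158,192,0,300),(376,408,224,260,535,0)],8,"pics/t2.png")
tiles(cv2.imread("pics/scene0.png"),[(310,376,183,242,0,0),(362,426,223,282,400,0),(242,288,270,310,0,358)],6,"pics/s2.png")
E
```

```text
(no output)
```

View pics/t2.png

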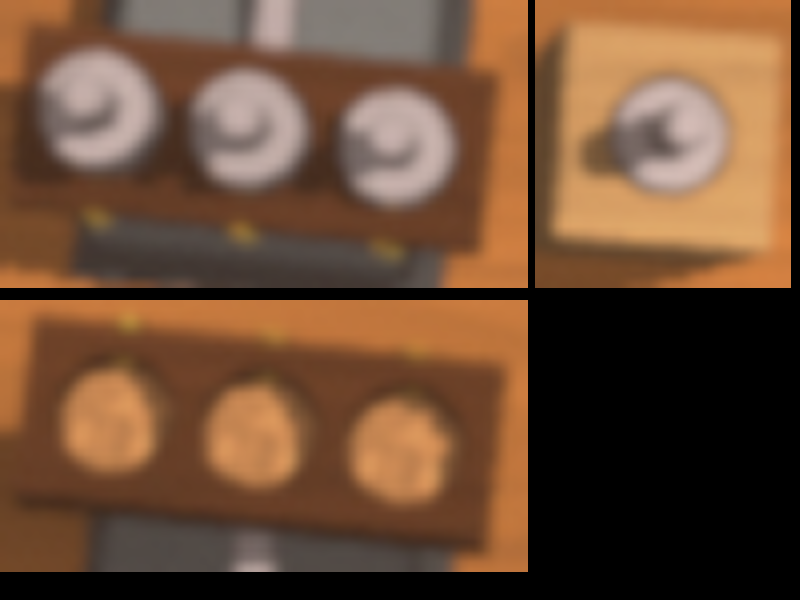

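View pics/s2.png

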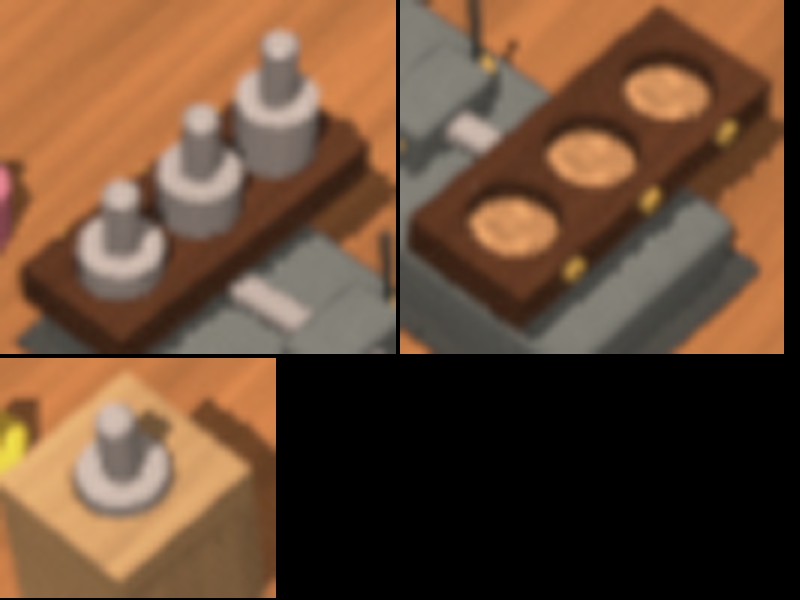

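```bash
cat >fit.py <<'E'
from h import *
from scipy.optimize import least_squares
def T(pts,s,x0,y0,ox,oy): return [(x0+(u-ox+.5)/s-.5,y0+(v-oy+.5)/s-.5) for u,v in pts]
tA=lambda p:T(p,8,246,222,0,0); tB=lambda p:T(p,8,252,158,0,300); tR=lambda p:T(p,8,376,224,535,0)
sA=lambda p:T(p,6,310,183,0,0); sB=lambda p:T(p,6,362,223,400,0); sR=lambda p:T(p,6,242,270,0,358)
hw,hl=.03,.078
def world(b,L):
    c,s=np.cos(b[2]),np.sin(b[2]);L=np.array(L,float);return np.c_[b[0]+c*L[:,0]-s*L[:,1],b[1]+s*L[:,0]+c*L[:,1],L[:,2]]
def model(p):
    b=p[:3];h=p[3];ss=p[8:11]  # ss: seat lifts of W4,W3,W2 ; in A
    za=.092+h;zb=.092-h;sg=1
    W=[(.085,sg*.048),(.085,0),(.085,-sg*.048)]
    bt=[.045,.036,.027]
    body=world(b,[(x,y,za-.014+t+l) for (x,y),t,l in zip(W,bt,ss)])
    hand=body+[0,0,.034]
    cA=world(b,[(.055,.078,za),(.055,-.078,za),(.115,-.078,za),(.115,.078,za)])
    cB=world(b,[(-.115,.078,zb),(-.115,-.078,zb),(-.055,-.078,zb),(-.055,.078,zb)])
    fl=world(b,[(-.085,y,zb-.014) for y in(.048,0,-.048)])
    r=p[5:8]
    rc=world(r,[(.035,.035,.092),(.035,-.035,.092),(-.035,-.035,.092),(-.035,.035,.092)])
    return body,hand,cA,cB,fl,rc
def res(p):
    body,hand,cA,cB,fl,rc=model(p);o=[]
    def add(n,X,uv,w=1): o.append((w*(proj(n,X)-np.array(uv))).ravel())
    add("top",body,tA([(98,107),(248,128),(396,147)]));add("scene",body,sA([(277,98),(199,177),(121,245)]))
    add("scene",hand,sA([(280,42),(201,116),(121,190)]));add("top",hand,tA([(88,98),(240,120),(392,140)]),.7)
    add("top",cA,tA([(28,28),(497,75),(482,250),(15,205)]),.7);add("scene",cA[[1,2]],sA([(121,333),(25,273)]),.7)
    add("top",cB,tB([(35,318),(503,366),(488,540),(18,497)]),.7)
    add("scene",cB,sB([(770,85),(519,302),(412,218),(660,8)]),.7)
    add("scene",fl,sB([(667,93),(591,158),(514,226)]),.5)
    add("top",rc[:],tR([(570,22),(782,38),(770,247),(553,235)]),.7);add("scene",rc[[0,1,2]],sR([(250,466),(122,580),(0,484)]),.7)
    add("scene",w1(p),sR([(121,472)]));add("scene",w1(p)+[0,0,.034],sR([(114,415)]));add("top",w1(p),tR([(670,134)]));add("top",w1(p)+[0,0,.034],tR([(683,128)]),.7)
    return np.concatenate(o)
def w1(p): return np.array([[p[11],p[12],.092-.014+.018]])
p0=np.array([.55,.08,np.pi-.1,-.008,0,.47,-.15,0,0,0,0,.47,-.15])
if __name__=="__main__":
    b=unproj("top",[(283,208)],.05)[0];r=unproj("top",tR([(670,134)]),.096)[0]
    p0[:2]=b[:2];p0[5:7]=r[:2];p0[11:13]=r[:2]
    s=least_squares(res,p0,loss="soft_l1");print(np.round(s.x,4));print(np.round(s.fun,1))
    print([np.round(m,4).tolist() for m in model(s.x)[:2]])
    np.save("fit.npy",s.x)
E
python3 fit.py
```

```text
[ 0.5836  0.1364  3.3806 -0.0527  1.3155  0.5017 -0.1824 -0.0417  0.1211
  0.0392 -0.0468  0.5017 -0.1825]
[ 35.7  -5.1   0.6   0.2 -31.9   4.7 -22.1   0.4  -1.1  -0.6  18.8  -0.3
 -22.5  -0.3  -1.3   0.4  19.1   0.5  25.3  -3.9   0.3  -0.1 -23.    3.2
  39.   -1.5 -41.3   3.1 -36.8   2.8  43.4  -1.9  23.7 -19.1  20.6 -17.
  23.3  -4.9 -59.8   0.1 -55.2   0.8  28.3  -4.7 -11.9   8.1  33.1 -48.5
  29.6 -43.9 -15.9  11.1  -3.9   0.4   6.  -11.9  15.9 -24.2  -0.4  -0.3
  -0.2  -0.5   0.   -0.1   0.2  -0.2  -0.   -0.   -0.2   0.1  -0.8  -0.5
  -0.1  -0.9  -0.3   0.   -0.   -0.3   0.3  -0.5]
[[[0.5124, 0.0697, 0.1914], [0.5011, 0.1163, 0.1005], [0.4897, 0.163, 0.0055]], [[0.5124, 0.0697, 0.2254], [0.5011, 0.1163, 0.1345], [0.4897, 0.163, 0.0395]]]
```

```bash
sed -i 's/L=np.array(L,float);return/L=np.array(L,float);L=L*[1,(-1 if abs(b[2])>1 else 1),1];return/' fit.py; python3 fit.py
```

```text
[ 5.86600e-01  1.10900e-01  3.05460e+00 -9.20000e-03  5.10384e+01
  5.01700e-01 -1.82400e-01 -4.17000e-02 -4.70000e-03 -5.90000e-03
 -2.90000e-03  5.01700e-01 -1.82500e-01]
[-0.3  0.2 -0.1 -0.1 -0.1 -0.3 -0.6 -0.  -0.4 -0.5 -0.5 -0.  -0.7  0.1
 -0.6  0.6 -0.5  0.1 -0.5 -0.1 -0.2 -0.3 -0.2 -0.4 -0.2 -1.   0.1 -0.7
 -0.4 -0.2 -0.9 -0.7 -0.1  0.6 -0.8 -1.3 -0.2 -0.6  0.2 -0.5 -0.2 -0.1
 -0.6 -0.7  0.2 -0.7  0.3 -0.2 -0.6 -0.2 -0.3 -0.7 -0.2  0.8 -0.1  0.8
 -0.2  0.8 -0.4 -0.3 -0.2 -0.5  0.  -0.1  0.2 -0.2 -0.  -0.  -0.2  0.1
 -0.8 -0.5 -0.1 -0.9 -0.3  0.  -0.  -0.3  0.3 -0.5]
[[[0.5061, 0.1661, 0.1092], [0.5019, 0.1182, 0.0989], [0.4977, 0.0704, 0.0929]], [[0.5061, 0.1661, 0.1432], [0.5019, 0.1182, 0.1329], [0.4977, 0.0704, 0.1269]]]
```

```bash
cat >plan.py <<'E'
import sys
from h import *
from scipy.spatial.transform import Rotation as Ro
# cmd pose tracked here; usage: plan.py x y z [yaw] ; 'sync' first resets cmd to measured
def load():
    try: d=np.load("cmd.npy");return d[:3],Ro.from_rotvec(d[3:])
    except Exception: s=monitor.get_state();return s["tcp_pos"],Ro.from_rotvec(s["eef_rot"])
def down(yaw): c,s=np.cos(yaw),np.sin(yaw);return Ro.from_matrix([[c,s,0],[s,-c,0],[0,0,-1]])
def plan(p,yaw):
    p0,R0=load();w=np.round((R0.inv()*down(yaw)).as_rotvec(),3);d=np.round(R0.inv().apply(np.array(p)-p0)*1e3,1)
    print(list(w)+list(d)); n=p0+R0.apply(d/1e3); np.save("cmd.npy",np.r_[n,(R0*Ro.from_rotvec(w)).as_rotvec()])
if __name__=="__main__":
    st=monitor.get_state();print("t",round(st["t"],2),"tcp",np.round(st["tcp_pos"],4),"F",np.round(st["wrist_force"],1),"gap",round(85.4*st["finger_gap"],1))
    a=[float(v) for v in sys.argv[1:]]
    if len(a)>=3: plan(a[:3],a[3] if len(a)>3 else -.087)
E
rm -f cmd.npy; python3 - <<'E'
import numpy as np
from plan import *
np.save("cmd.npy",np.r_[.217,-.586,.231,monitor.get_state()["eef_rot"]])
E
python3 plan.py .506 .166 .20
```

```text
t 0.1 tcp [ 0.2163 -0.5856  0.2301] F [ 0.8 -0.3 -0.5] gap 85.6
[np.float64(-0.001), np.float64(0.002), np.float64(-1.13), np.float64(-605.2), np.float64(-531.6), np.float64(32.4)]
```

>>> arm_command:
  increments: [0,0,-0.565,-302.6,-265.8,16.2,85,0,0,-0.565,-302.6,-265.8,16.2,85,0,0,-0.565,-302.6,-265.8,16.2,85,0,0,-0.565,-302.6,-265.8,16.2,85,0,0,-0.565,-302.6,-265.8,16.2,85,0,0,-0.565,-302.6,-265.8,16.2,85,0,0,-0.565,-302.6,-265.8,16.2,85,0,0,-0.565,-302.6,-265.8,16.2,85,0,0,-0.565,-302.6,-265.8,16.2,85,0,0,-0.565,-302.6,-265.8,16.2,85]
  squeeze: 60

```text
t: 0.93
tcp_pos: [0.3609, -0.2069, 0.2145]
eef_rot: [-2.975, 1.004, 0.002]
wrist_force: [0.2, 1.0, 0.2]
finger_gap: 0.997
```

```bash
python3 - <<'E'
from plan import *
s=monitor.get_state(); R0=Ro.from_rotvec(np.array([-2.57657233,1.79501195,0.00276006]))
p=np.array([.217,-.586,.231])+R0.apply(np.array([-302.6,-265.8,16.2])/1e3);R=R0*Ro.from_rotvec([0,0,-.565])
print(p,R.as_rotvec(),s["tcp_pos"],s["eef_rot"],s["joint_vel"])
np.save("cmd.npy",np.r_[p,R.as_rotvec()])
E
python3 plan.py .506 .166 .17
```

```text
[ 0.361477   -0.21001393  0.21551749] [-2.97440282e+00  1.00548283e+00  2.03697189e-03] [ 0.36089418 -0.2068987   0.21445694] [-2.97512263e+00  1.00410052e+00  1.79428297e-03] [ 0.75159224 -0.10863291  0.1206673  -0.02791014 -0.03301712  0.73316948]
t 0.93 tcp [ 0.3609 -0.2069  0.2145] F [0.2 1.  0.2] gap 85.1
[np.float64(-0.002), np.float64(0.001), np.float64(-0.565), np.float64(-113.2), np.float64(-386.5), np.float64(46.2)]
```

>>> arm_command:
  increments: [-0.002,0.001,-0.565,-113.2,-386.5,46.2,85,-0.002,0.001,-0.565,-113.2,-386.5,46.2,85,-0.002,0.001,-0.565,-113.2,-386.5,46.2,85,-0.002,0.001,-0.565,-113.2,-386.5,46.2,85,-0.002,0.001,-0.565,-113.2,-386.5,46.2,85,-0.002,0.001,-0.565,-113.2,-386.5,46.2,85,-0.002,0.001,-0.565,-113.2,-386.5,46.2,85,-0.002,0.001,-0.565,-113.2,-386.5,46.2,85,-0.002,0.001,-0.565,-113.2,-386.5,46.2,85,-0.002,0.001,-0.565,-113.2,-386.5,46.2,85]

```text
t: 1.77
tcp_pos: [0.5058, 0.1688, 0.1682]
eef_rot: [3.137, -0.134, 0.0]
wrist_force: [1.2, -0.5, -0.5]
finger_gap: 0.994
```

>>> arm_command:
  increments: [0,0,0,0,0,0,85,0,0,0,0,0,0,85,0,0,0,0,0,0,85]

```text
t: 2.02
tcp_pos: [0.5047, 0.1651, 0.1682]
eef_rot: [3.135, -0.135, -0.002]
wrist_force: [0.1, 0.7, -0.2]
finger_gap: 0.995
```

```bash
python3 plan.py .506 .166 .118; python3 - <<'E'
from plan import *
s=monitor.get_state();print(s["eef_rot"],down(-.087).as_rotvec(),s["q"],Ro.from_rotvec(s["eef_rot"]).as_matrix())
E
```

```text
t 2.02 tcp [0.5047 0.1651 0.1682] F [ 0.1  0.7 -0.2] gap 85.0
[np.float64(0.0), np.float64(0.0), np.float64(0.0), np.float64(0.0), np.float64(-0.0), np.float64(52.0)]
[ 3.13542460e+00 -1.35430547e-01 -2.32130078e-03] [ 3.13862078 -0.13661619  0.        ] [ 0.235795    0.20170603  1.90661446 -0.00315167  1.03558964  0.32373927] [[ 0.99627448 -0.08622383 -0.00161791]
 [-0.08622863 -0.99627031 -0.00317682]
 [-0.00133796  0.0033045  -0.99999365]]
```

```bash
cat >sync.py <<'E'
from plan import *
s=monitor.get_state();np.save("cmd.npy",np.r_[s["tcp_pos"],s["eef_rot"]])
E
python3 sync.py; python3 plan.py .5061 .1661 .118
```

```text
t 2.02 tcp [0.5047 0.1651 0.1682] F [ 0.1  0.7 -0.2] gap 85.0
[np.float64(0.003), np.float64(0.001), np.float64(0.001), np.float64(1.4), np.float64(-1.3), np.float64(50.2)]
```

>>> arm_command:
  increments: [0.003,0.001,0,1.4,-1.3,25,85,0.003,0.001,0,1.4,-1.3,40,85,0.003,0.001,0,1.4,-1.3,50.2,85,0.003,0.001,0,1.4,-1.3,50.2,85,0.003,0.001,0,1.4,-1.3,50.2,85]

```text
t: 2.43
tcp_pos: [0.5065, 0.1655, 0.1184]
eef_rot: [-3.138, 0.139, -0.0]
wrist_force: [1.2, 0.8, 0.6]
finger_gap: 0.995
```

>>> arm_command:
  increments: [0,0,0,0,0,0,24,0,0,0,0,0,0,24,0,0,0,0,0,0,24,0,0,0,0,0,0,24,0,0,0,0,0,0,24]

```text
t: 2.85
tcp_pos: [0.5074, 0.1668, 0.1192]
eef_rot: [-3.138, 0.136, -0.004]
wrist_force: [-0.0, 0.6, -0.1]
finger_gap: 0.296
```

```bash
python3 - <<'E'
from h import *
a=cams.get_image("top");b=cams.get_image("scene")
out=np.zeros((500,800,3),np.uint8)
out[:480,:400]=cv2.resize(a[218:266,240:280],None,fx=10,fy=10,interpolation=2)[:,:400]
out[:480,400:]=cv2.resize(b[170:218,335:375],None,fx=10,fy=10,interpolation=2)
cv2.imwrite("pics/g1.png",out[:,:,::-1])
s=monitor.get_state();print(s["tcp_pos"],s["wrist_force"],s["finger_gap"]*85.4)
for n in("top","scene"):print(n,proj(n,s["tcp_pos"]+[0,0,0.0]),proj(n,[s["tcp_pos"][0],s["tcp_pos"][1],.148]))
E
```

```text
[0.5071754  0.1667172  0.11891438] [-0.11937064 -0.05407276  0.3897306 ] 24.083611930573824
top [[256.80054054 234.27327021]] [[255.29781362 233.0895862 ]]
scene [[355.77063374 196.34292133]] [[356.12598645 188.3543883 ]]
```

View pics/g1.png

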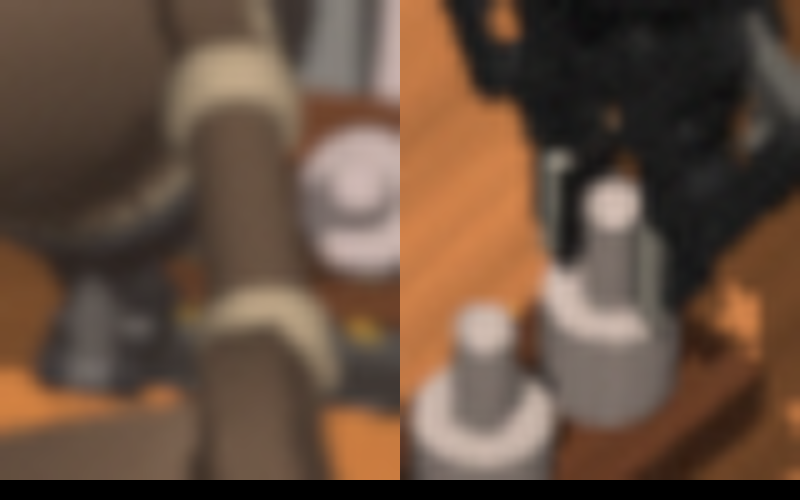

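>>> arm_command:
  increments: [0,0,0,1.5,0,0,24,0,0,0,1.5,0,0,19.5,0,0,0,1.5,0,0,19.5,0,0,0,1.5,0,0,19.5,0,0,0,1.5,0,0,19.5]
  squeeze: 20

```text
t: 3.37
tcp_pos: [0.5084, 0.1665, 0.1186]
eef_rot: [-3.138, 0.137, -0.002]
wrist_force: [-1.6, -0.3, 1.1]
finger_gap: 0.23
```

>>> arm_command:
  increments: [0,0,0,0,0,0,17.5,0,0,0,0,0,0,17.5,0,0,0,0,0,0,17.5]

```text
t: 3.62
tcp_pos: [0.5078, 0.1665, 0.1186]
eef_rot: [-3.138, 0.137, 0.0]
wrist_force: [-3.2, -0.2, 3.5]
finger_gap: 0.204
```

>>> arm_command:
  increments: [0,0,0,0,0,0,13,0,0,0,0,0,0,13,0,0,0,0,0,0,13,0,0,0,0,0,0,13]

```text
t: 3.95
tcp_pos: [0.5064, 0.1665, 0.1184]
eef_rot: [-3.138, 0.137, 0.005]
wrist_force: [-6.2, 0.9, 4.6]
finger_gap: 0.184
```

>>> arm_command:
  increments: [0,0,0,-1.2,0,-0.5,13,0,0,0,-2.3,0,-1.2,13,0,0,0,-2.3,0,-1.2,13,0,0,0,-2.3,0,-1.2,13]
  squeeze: 20

```text
t: 4.28
tcp_pos: [0.5055, 0.1665, 0.119]
eef_rot: [-3.138, 0.137, -0.0]
wrist_force: [-1.5, 0.3, -4.6]
finger_gap: 0.176
```

```bash
python3 plan.py; python3 -c "
from h import *
s=monitor.get_state();print(s['moment'],s['tcp_pos'])"
```

```text
t 4.28 tcp [0.5055 0.1665 0.119 ] F [-1.5  0.3 -4.6] gap 15.1
[0.15570952 0.40800312 0.01214126] [0.5055453  0.16649826 0.11895649]
```

>>> arm_command:
  increments: [0,0,0,-0.3,0,0,13,0,0,0,-0.3,0,0,13,0,0,0,-0.3,0,-1,13,0,0,0,-0.3,0,-2.5,13,0,0,0,-0.3,0,-4,13,0,0,0,-0.3,0,-5.5,13,0,0,0,-0.3,0,-7,13,0,0,0,-0.3,0,-8.5,13,0,0,0,-0.3,0,-10,13,0,0,0,-0.3,0,-10,13]
  squeeze: 60

```text
t: 5.12
tcp_pos: [0.5056, 0.1666, 0.1301]
eef_rot: [-3.138, 0.137, -0.001]
wrist_force: [-3.9, 0.4, -4.6]
finger_gap: 0.165
```

>>> arm_command:
  increments: [0,0,0,0,0,-0.8,13,0,0,0,0,0,-1.6,13,0,0,0,0,0,-2.4,13,0,0,0,0,0,-3.2,13,0,0,0,0,0,-4,13,0,0,0,0,0,-4.8,13,0,0,0,0,0,-4.8,13]

```text
t: 5.7
tcp_pos: [0.5056, 0.1667, 0.1347]
eef_rot: [-3.138, 0.137, -0.001]
wrist_force: [-4.6, -0.1, -6.5]
finger_gap: 0.165
```

>>> arm_command:
  increments: [0,0,0,0,0,-0.6,13,0,0,0,0,0,-1.2,13,0,0,0,0,0,-1.8,13,0,0,0,0,0,-2.4,13,0,0,0,0,0,-3.0,13,0,0,0,0,0,-3.0,13]

```text
t: 6.2
tcp_pos: [0.5057, 0.1666, 0.1376]
eef_rot: [-3.138, 0.137, -0.001]
wrist_force: [-5.0, 0.5, -5.9]
finger_gap: 0.167
```

>>> arm_command:
  increments: [0,0,0,0,0,-0.6,13,0,0,0,0,0,-1.2,13,0,0,0,0,0,-1.8,13,0,0,0,0,0,-1.8,13]

```text
t: 6.53
tcp_pos: [0.5058, 0.1667, 0.1397]
eef_rot: [-3.138, 0.137, -0.002]
wrist_force: [-5.5, 0.2, -5.4]
finger_gap: 0.166
```

>>> arm_command:
  increments: [0,0,0,-0.5,0,-0.6,13,0,0,0,-1,0,-1.2,13,0,0,0,-1,0,-1.8,13,0,0,0,-1,0,-2.4,13,0,0,0,-1,0,-3,13,0,0,0,-1,0,-3,13]

```text
t: 7.03
tcp_pos: [0.5071, 0.1671, 0.144]
eef_rot: [-3.137, 0.137, -0.01]
wrist_force: [-0.6, 0.7, -1.3]
finger_gap: 0.167
```

```bash
python3 - <<'E'
from h import *
b=cams.get_image("scene")
cv2.imwrite("pics/g2.png",cv2.resize(b[165:245,305:425],None,fx=6,fy=6,interpolation=2)[:,:,::-1])
E
python3 plan.py
```

```text
t 7.08 tcp [0.5066 0.167  0.1436] F [-0.7 -0.9 -1.5] gap 14.2
```

View pics/g2.png

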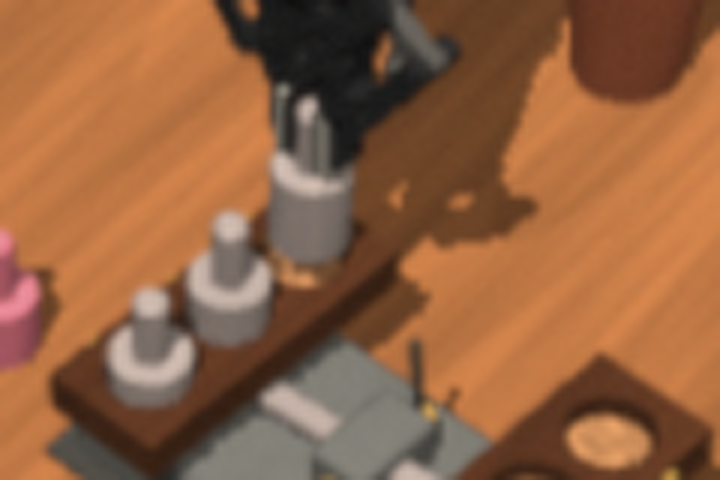

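>>> arm_command:
  increments: [0,0,0,0,0,-20,13,0,0,0,5,0,-32,13,0,0,0,30,0,-32,13,0,0,0,60,0,-32,13,0,0,0,90,0,-32,13,0,0,0,120,0,-32,13,0,0,0,150,0,-32,13,0,0,0,169,0,-32,13,0,0,0,169,0,-32,13,0,0,0,169,0,-32,13]

```text
t: 7.92
tcp_pos: [0.6742, 0.1517, 0.1743]
eef_rot: [-3.138, 0.138, -0.003]
wrist_force: [-0.6, -0.3, -2.6]
finger_gap: 0.164
```

>>> arm_command:
  increments: [0,0,0,0,0,0,13,0,0,0,0,0,0,13,0,0,0,0,0,0,13]

```text
t: 8.17
tcp_pos: [0.6722, 0.1523, 0.1746]
eef_rot: [-3.138, 0.136, -0.001]
wrist_force: [0.1, 0.2, -2.3]
finger_gap: 0.163
```

```bash
python3 sync.py; python3 plan.py .675 .1518 .155; python3 - <<'E'
from plan import *
s=monitor.get_state();print(s["eef_rot"],s["wrist_force"],s["moment"])
b=cams.get_image("scene")
cv2.imwrite("pics/g3.png",cv2.resize(b[180:285,355:455],None,fx=6,fy=6,interpolation=2)[:600,:,::-1])
a=cams.get_image("top");cv2.imwrite("pics/g3t.png",a[:,:,::-1])
E
```

```text
t 8.17 tcp [0.6722 0.1523 0.1746] F [ 0.1  0.2 -2.3] gap 13.9
[np.float64(-0.001), np.float64(-0.001), np.float64(0.001), np.float64(2.8), np.float64(0.3), np.float64(19.6)]
[-3.13801656e+00  1.35723884e-01 -1.02297145e-03] [ 0.12162271  0.22245271 -2.26145894] [ 0.00609831  0.02523893 -0.018354  ]
```

View pics/g3.png

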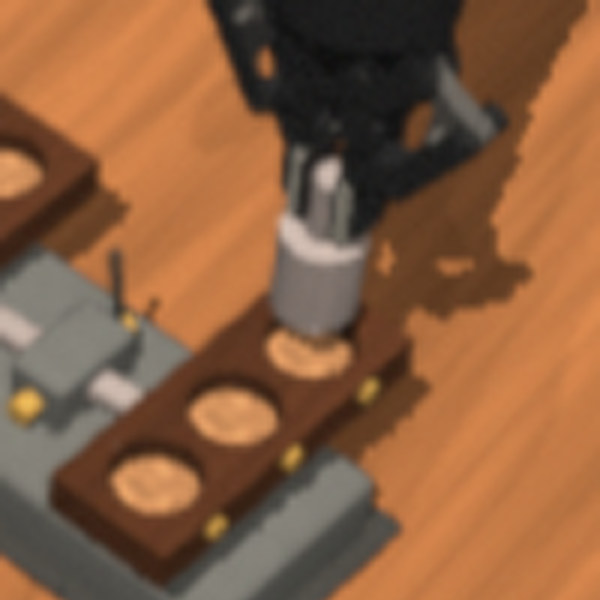

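```bash
python3 - <<'E'
from fit import *
s=monitor.get_state()["tcp_pos"]
for dz in(-.0497,-.0047-.0,.0293): print("held",dz,(proj("scene",s+[0,0,dz])[0]-[355,180])*6)
p=np.load("fit.npy")
f=model(p)[4];print(f,(proj("scene",f)-[355,180])*6)
# derivative
print((proj("scene",f[0]+[.003,0,0])-proj("scene",f[0]))*6,(proj("scene",f[0]+[0,.003,0])-proj("scene",f[0]))*6)
# cork segmentation in both views
for n,fn in(("scene","pics/scene0.png"),("top","pics/top0.png")):
    im=cv2.imread(fn)
    for q in f:
        u,v=proj(n,q)[0];x,y=int(round(u)),int(round(v));r=11
        w=cv2.resize(im[y-r:y+r+1,x-r:x+r+1].astype(np.float32),None,fx=8,fy=8,interpolation=2)
        m=(w[:,:,2]>150).astype(np.uint8);k,l,st,ce=cv2.connectedComponentsWithStats(m)
        j=l[92,92];b=st[j];print(n,np.round([u,v],2),"cent",np.round(ce[j]/8-.44+[x-r,y-r],2),"box",np.round(b[:4]/8,1)+[x-r,y-r,0,0])
E
```

```text
held -0.0497 [308.7924499  293.04231863]
held -0.0047 [319.87413696 218.89766158]
held 0.0293 [328.6324057  160.37426278]
[[0.67542009 0.15128981 0.08715596]
 [0.67124869 0.10347141 0.08715596]
 [0.66707729 0.05565301 0.08715596]] [[304.15747536 357.83461221]
 [228.74634021 423.64370503]
 [151.12764852 491.40453411]]
[[6.05087103 3.52413817]] [[ 4.13273865 -4.37238458]]
scene [405.69 239.64] cent [405.84 238.23] box [399.5 234.2  13.8   9. ]
scene [393.12 250.61] cent [393.34 249.2 ] box [386.6 245.1  14.4   9.1]
scene [380.19 261.9 ] cent [380.42 260.52] box [373.6 256.2  14.5   9.5]
top [266.27 172.44] cent [265.2  172.83] box [259.9 166.9  11.5  12.5]
top [284.25 174.33] cent [283.19 174.7 ] box [277.9 168.8  11.5  12.5]
top [302.27 176.23] cent [301.45 176.66] box [295.9 170.6  12.4  12.8]
```

>>> arm_command:
  increments: [0,0,0,2.8,0.5,8,13,0,0,0,2.8,0.5,15,13,0,0,0,2.8,0.5,19.6,13,0,0,0,2.8,0.5,19.6,13,0,0,0,2.8,0.5,19.6,13]

```text
t: 8.68
tcp_pos: [0.6752, 0.1512, 0.1538]
eef_rot: [-3.138, 0.137, 0.001]
wrist_force: [-0.8, -0.1, -2.4]
finger_gap: 0.169
```

>>> arm_command:
  increments: [0,0,0,0,0,1.5,13,0,0,0,0,0,3,13,0,0,0,0,0,4.5,13,0,0,0,0,0,6,13,0,0,0,0,0,7,13,0,0,0,0,0,7,13]

```text
t: 9.18
tcp_pos: [0.6762, 0.1514, 0.1484]
eef_rot: [-3.138, 0.137, -0.003]
wrist_force: [-0.8, -0.2, 0.6]
finger_gap: 0.164
```

>>> arm_command:
  increments: [0,0,0,0,0,1.2,13,0,0,0,0,0,2.4,13,0,0,0,0,0,3.6,13,0,0,0,0,0,4.8,13,0,0,0,0,0,6,13,0,0,0,0,0,6,13]

```text
t: 9.68
tcp_pos: [0.6761, 0.1514, 0.1418]
eef_rot: [-3.138, 0.137, -0.003]
wrist_force: [0.2, -0.0, 0.7]
finger_gap: 0.166
```

>>> arm_command:
  increments: [0,0,0,0,0,1,13,0,0,0,0,0,2,13,0,0,0,0,0,3,13,0,0,0,0,0,4,13,0,0,0,0,0,5,13,0,0,0,0,0,5,13]

```text
t: 10.18
tcp_pos: [0.6761, 0.1513, 0.1369]
eef_rot: [-3.138, 0.137, -0.003]
wrist_force: [0.9, -0.5, 1.2]
finger_gap: 0.167
```

>>> arm_command:
  increments: [0,0,0,0,0,0.6,13,0,0,0,0,0,1.2,13,0,0,0,0,0,1.8,13,0,0,0,0,0,2.4,13,0,0,0,0,0,3,13,0,0,0,0,0,3,13]

```text
t: 10.68
tcp_pos: [0.6761, 0.1514, 0.1343]
eef_rot: [-3.138, 0.137, -0.002]
wrist_force: [-1.2, -0.1, 2.3]
finger_gap: 0.165
```

>>> arm_command:
  increments: [0,0,0,0,0,0.6,13,0,0,0,0,0,1.2,13,0,0,0,0,0,1.8,13,0,0,0,0,0,1.8,13]

```text
t: 11.02
tcp_pos: [0.6757, 0.1515, 0.1331]
eef_rot: [-3.138, 0.137, -0.001]
wrist_force: [-2.4, -0.2, 5.9]
finger_gap: 0.165
```

>>> arm_command:
  increments: [0,0,0,0,0,0.5,13,0,0,0,0,0,1,13,0,0,0,0,0,1,13]

```text
t: 11.27
tcp_pos: [0.6758, 0.1515, 0.133]
eef_rot: [-3.138, 0.137, -0.001]
wrist_force: [-5.1, -0.4, 8.4]
finger_gap: 0.17
```

>>> arm_command:
  increments: [0,0,0,0,0,0.5,13,0,0,0,0,0,1,13,0,0,0,0,0,1,13]

```text
t: 11.52
tcp_pos: [0.6759, 0.1516, 0.1329]
eef_rot: [-3.138, 0.136, -0.001]
wrist_force: [-5.3, 0.2, 11.9]
finger_gap: 0.169
```

```bash
python3 - <<'E'
from h import *
b=cams.get_image("scene");a=cams.get_image("top")
o=np.zeros((600,800,3),np.uint8)
t=cv2.resize(b[185:255,370:428],None,fx=8,fy=8,interpolation=2);o[:560,:464]=t
t=cv2.resize(b[180:280,300:342],None,fx=6,fy=6,interpolation=2);o[:600,480:732]=t
cv2.imwrite("pics/g4.png",o[:,:,::-1]);cv2.imwrite("pics/g4t.png",a[:,:,::-1]);cv2.imwrite("pics/g4s.png",b[:,:,::-1])
s=monitor.get_state();print(s["moment"],s["wrist_force"],s["tcp_pos"])
E
```

```text
[-0.09192115  1.00914596  0.01702798] [-5.74753629 -0.29886283 11.98979037] [0.67588669 0.15162846 0.13291519]
```

View pics/g4.png

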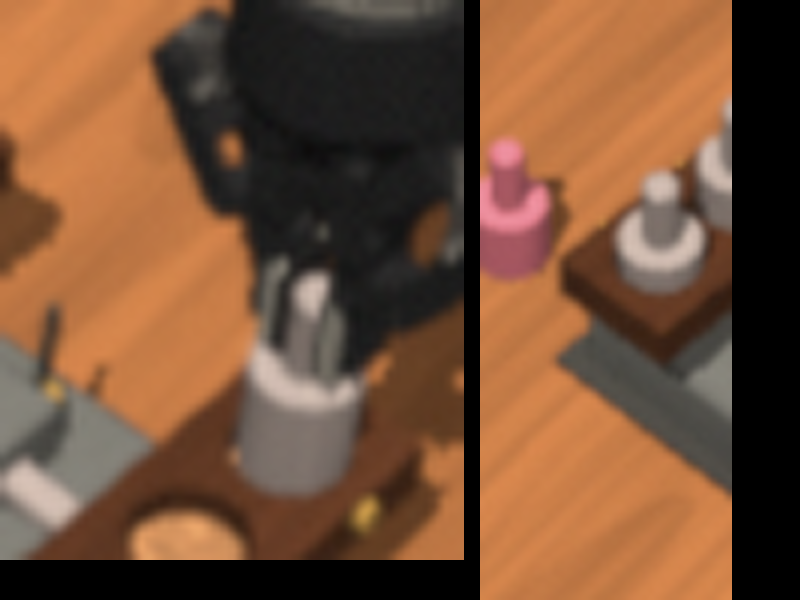

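>>> arm_command:
  increments: [0,0,0,0,0,-2.5,13,0,0,0,0,0,-4,13,0,0,0,0,0,-4,13]

```text
t: 11.87
tcp_pos: [0.6756, 0.1514, 0.1341]
eef_rot: [-3.138, 0.137, -0.001]
wrist_force: [-2.6, -0.3, 0.8]
finger_gap: 0.166
```

>>> arm_command:
  increments: [0,0,0,-0.8,0,0,13,0,0,0,-1.5,0,0,13,0,0,0,-1.5,0,0,13]

```text
t: 12.12
tcp_pos: [0.675, 0.1514, 0.1341]
eef_rot: [-3.138, 0.137, -0.004]
wrist_force: [-0.1, 0.2, 0.7]
finger_gap: 0.168
```

>>> arm_command:
  increments: [0,0,0,-0.5,0,0,13,0,0,0,-1,0,0,13,0,0,0,-1,0,0,13]

```text
t: 12.37
tcp_pos: [0.673, 0.1515, 0.1337]
eef_rot: [-3.138, 0.137, -0.0]
wrist_force: [-0.6, -0.2, 0.7]
finger_gap: 0.167
```

>>> arm_command:
  increments: [0,0,0,-0.5,0,0,13,0,0,0,-1,0,0,13,0,0,0,-1,0,0,13]

```text
t: 12.62
tcp_pos: [0.6729, 0.1516, 0.1345]
eef_rot: [-3.138, 0.136, -0.003]
wrist_force: [0.1, -0.4, 0.5]
finger_gap: 0.166
```

>>> arm_command:
  increments: [0,0,0,0,0,0.8,13,0,0,0,0,0,1.6,13,0,0,0,0,0,2.4,13,0,0,0,0,0,2.4,13]

```text
t: 12.95
tcp_pos: [0.6728, 0.1516, 0.1318]
eef_rot: [-3.138, 0.137, -0.003]
wrist_force: [1.0, -0.6, -0.3]
finger_gap: 0.167
```

>>> arm_command:
  increments: [0,0,0,0,0,0.6,13,0,0,0,0,0,1.2,13,0,0,0,0,0,1.2,13]

```text
t: 13.2
tcp_pos: [0.6729, 0.1516, 0.1307]
eef_rot: [-3.138, 0.137, -0.003]
wrist_force: [0.3, 0.7, 0.5]
finger_gap: 0.162
```

>>> arm_command:
  increments: [0,0,0,0,0,0.6,13,0,0,0,0,0,1.2,13,0,0,0,0,0,1.8,13,0,0,0,0,0,1.8,13]

```text
t: 13.53
tcp_pos: [0.6728, 0.1516, 0.1288]
eef_rot: [-3.138, 0.137, -0.003]
wrist_force: [1.3, -0.4, 0.6]
finger_gap: 0.165
```

>>> arm_command:
  increments: [0,0,0,0,0,0.6,13,0,0,0,0,0,1.2,13,0,0,0,0,0,1.2,13]

```text
t: 13.78
tcp_pos: [0.6728, 0.1517, 0.1277]
eef_rot: [-3.138, 0.136, -0.003]
wrist_force: [0.9, -1.7, 0.8]
finger_gap: 0.172
```

>>> arm_command:
  increments: [0,0,0,0,0,0.5,13,0,0,0,0,0,1,13,0,0,0,0,0,1,13]

```text
t: 14.03
tcp_pos: [0.6728, 0.1516, 0.1267]
eef_rot: [-3.138, 0.137, -0.003]
wrist_force: [1.6, -1.1, 1.5]
finger_gap: 0.167
```

>>> arm_command:
  increments: [0,0,0,0,0,0.6,13,0,0,0,0,0,1.2,13,0,0,0,0,0,1.8,13,0,0,0,0,0,1.8,13]

```text
t: 14.37
tcp_pos: [0.6728, 0.1517, 0.1248]
eef_rot: [-3.138, 0.137, -0.003]
wrist_force: [2.4, -0.9, 1.2]
finger_gap: 0.164
```

>>> arm_command:
  increments: [0,0,0,0,0,0.5,13,0,0,0,0,0,1,13,0,0,0,0,0,1,13]

```text
t: 14.62
tcp_pos: [0.6728, 0.1517, 0.1238]
eef_rot: [-3.138, 0.137, -0.003]
wrist_force: [3.3, -0.7, 1.9]
finger_gap: 0.165
```

>>> arm_command:
  increments: [0,0,0,0,0,0.5,13,0,0,0,0,0,1,13,0,0,0,0,0,1,13]

```text
t: 14.87
tcp_pos: [0.6727, 0.1517, 0.1229]
eef_rot: [-3.138, 0.137, -0.003]
wrist_force: [2.8, -1.4, 1.5]
finger_gap: 0.168
```

>>> arm_command:
  increments: [0,0,0,0.3,0,0.5,13,0,0,0,0.6,0,1,13,0,0,0,0.6,0,1,13]

```text
t: 15.12
tcp_pos: [0.6729, 0.1517, 0.1225]
eef_rot: [-3.138, 0.137, -0.001]
wrist_force: [-0.6, -0.3, 4.3]
finger_gap: 0.169
```

>>> arm_command:
  increments: [0,0,0,0,0,0.5,13,0,0,0,0,0,1,13,0,0,0,0,0,1,13]

```text
t: 15.37
tcp_pos: [0.6729, 0.1518, 0.1223]
eef_rot: [-3.138, 0.137, -0.001]
wrist_force: [-1.3, -0.4, 8.0]
finger_gap: 0.166
```

>>> arm_command:
  increments: [0,0,0,0,0,0.5,13,0,0,0,0,0,1,13,0,0,0,0,0,1,13]

```text
t: 15.62
tcp_pos: [0.673, 0.1518, 0.1221]
eef_rot: [-3.138, 0.137, -0.001]
wrist_force: [-2.6, -1.4, 10.8]
finger_gap: 0.169
```

>>> arm_command:
  increments: [0,0,0,0,0,0.4,13,0,0,0,0,0,0.8,13,0,0,0,0,0,0.8,13]

```text
t: 15.87
tcp_pos: [0.673, 0.1518, 0.1219]
eef_rot: [-3.138, 0.137, -0.001]
wrist_force: [-4.2, -1.4, 13.2]
finger_gap: 0.168
```

```bash
python3 plan.py; python3 -c "
from h import *
s=monitor.get_state();print(s['moment'])
from fit import *
cv2.imwrite('pics/g5s.png',cams.get_image('scene')[:,:,::-1])"
```

```text
t 15.87 tcp [0.673  0.1518 0.1219] F [-4.2 -1.4 13.2] gap 14.3
[-0.29538781  0.53772209  0.01742074]
```

```bash
python3 - <<'E'
from fit import *
a=cv2.imread("pics/scene0.png");b=cv2.imread("pics/g5s.png");p=np.load("fit.npy")
print(model(p)[0][0])
W=np.array([model(p)[0][0][0],model(p)[0][0][1],0.]);B=np.array([.673,.1518,0])
for nm,X,bt,im in(("A",W,.114,a),("B",B,.117,b)):
    f=X+[.0124,-.013,0]
    pr=proj("scene",[X+[0,0,bt],X+[0,0,bt-.031],f+[0,0,bt],f+[0,0,bt-.031],f+[0,0,bt-.034]]);print(nm,np.round(pr,2).tolist())
    u=pr[2,0]
    for v in range(int(pr[2,1])-6,int(pr[3,1])+9):
        q=cv2.getRectSubPix(im,(3,1),(float(u),float(v))).mean((0,1));print(v,np.round(q).astype(int),end="; ")
    print()
o=np.zeros((560,800,3),np.uint8)
o[:,:400]=cv2.resize(a[180:236,340:380],None,fx=10,fy=10,interpolation=2);o[:,400:]=cv2.resize(b[198:254,388:428],None,fx=10,fy=10,interpolation=2)
cv2.imwrite("pics/cmp.png",o)
E
```

```text
[0.50606325 0.16606352 0.10918818]
A [[355.21, 197.62], [354.86, 205.83], [355.97, 202.73], [355.6, 210.92], [355.57, 211.7]]
196 [103 109 121]; 197 [102 109 120]; 198 [101 108 119]; 199 [104 111 123]; 200 [120 128 142]; 201 [153 163 181]; 202 [172 184 204]; 203 [159 169 188]; 204 [127 135 150]; 205 [109 116 129]; 206 [107 113 126]; 207 [106 113 126]; 208 [105 113 125]; 209 [106 113 125]; 210 [105 111 123]; 211 [100 108 122]; 212 [ 78  89 114]; 213 [ 44  64 104]; 214 [ 36  58 101]; 215 [ 38  60 102]; 216 [ 38  60 102]; 217 [36 57 99]; 218 [33 52 89]; 
B [[406.16, 231.24], [404.95, 239.34], [407.37, 236.89], [406.13, 244.96], [406.02, 245.73]]
230 [ 90  97 105]; 231 [ 89  95 103]; 232 [ 88  96 103]; 233 [ 88  95 102]; 234 [ 98 105 114]; 235 [137 146 161]; 236 [169 180 200]; 237 [166 178 197]; 238 [140 149 166]; 239 [112 120 133]; 240 [109 116 128]; 241 [108 115 128]; 242 [108 115 127]; 243 [108 114 126]; 244 [106 113 125]; 245 [103 110 124]; 246 [ 86  95 115]; 247 [ 50  68 105]; 248 [ 39  61 102]; 249 [ 36  59 102]; 250 [ 38  60 103]; 251 [ 38  61 104]; 252 [ 38  61 104];
```

View pics/cmp.png

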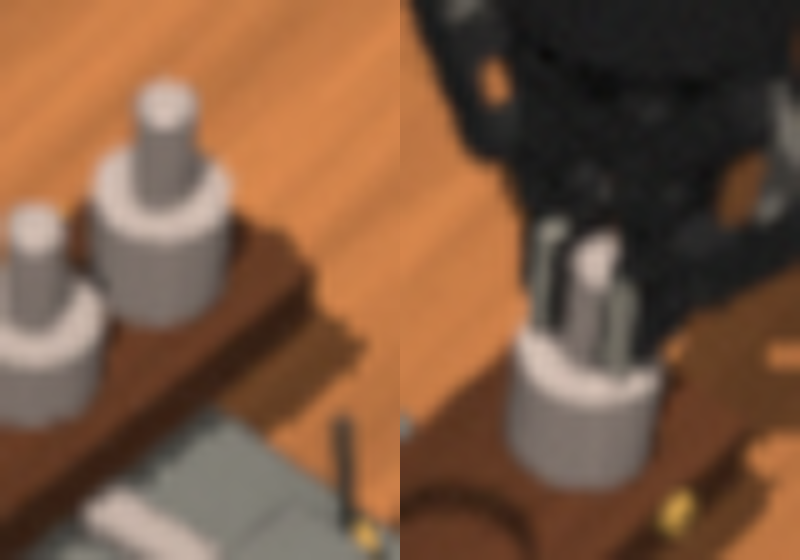

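>>> arm_command:
  increments: [0,0,0,0,0,-2.5,13,0,0,0,0,0,-5,13,0,0,0,0,0,-7,13,0,0,0,0,0,-9,13,0,0,0,0,0,-11,13,0,0,0,0,0,-11,13]

```text
t: 16.42
tcp_pos: [0.6728, 0.1517, 0.13]
eef_rot: [-3.138, 0.137, -0.0]
wrist_force: [0.3, -0.6, -0.0]
finger_gap: 0.168
```

>>> arm_command:
  increments: [0,0,0,0,0,0,20,0,0,0,0,0,0,28,0,0,0,0,0,0,40,0,0,0,0,0,0,40,0,0,0,0,0,0,40,0,0,0,0,0,0,40]

```text
t: 16.92
tcp_pos: [0.673, 0.1517, 0.1299]
eef_rot: [-3.138, 0.137, -0.001]
wrist_force: [-0.3, -0.3, -0.2]
finger_gap: 0.464
```

>>> arm_command:
  increments: [0,0,0,0,0,-20,40,0,0,0,0,0,-40,40,0,0,0,0,0,-60,40,0,0,0,0,0,-80,50,0,0,0,0,0,-80,50,0,0,0,0,0,-80,50]

```text
t: 17.42
tcp_pos: [0.6741, 0.1518, 0.2118]
eef_rot: [-3.137, 0.137, -0.008]
wrist_force: [0.4, -0.2, 0.2]
finger_gap: 0.588
```

```bash
python3 sync.py; python3 plan.py .5012 -.1820 .17
```

```text
t 17.42 tcp [0.6741 0.1518 0.2118] F [ 0.4 -0.2  0.2] gap 50.2
[np.float64(-0.002), np.float64(-0.005), np.float64(-0.0), np.float64(-143.5), np.float64(347.6), np.float64(40.5)]
```

>>> arm_command:
  increments: [-0.002,-0.005,0,-14,34,4,50,-0.002,-0.005,0,-28,69,8,50,-0.002,-0.005,0,-43,104,12,50,-0.002,-0.005,0,-57,139,16,50,-0.002,-0.005,0,-72,174,20,50,-0.002,-0.005,0,-86,208,24,50,-0.002,-0.005,0,-100,243,28,50,-0.002,-0.005,0,-115,278,32,50,-0.002,-0.005,0,-129,313,36,50,-0.002,-0.005,0,-143.5,347.6,40.5,50]

```text
t: 18.25
tcp_pos: [0.4976, -0.183, 0.1671]
eef_rot: [-3.139, 0.136, 0.01]
wrist_force: [0.1, -0.5, -0.1]
finger_gap: 0.584
```

>>> arm_command:
  increments: [0,0,0,0,0,0,50,0,0,0,0,0,0,50,0,0,0,0,0,0,50]

```text
t: 18.5
tcp_pos: [0.4992, -0.1818, 0.1678]
eef_rot: [-3.138, 0.138, 0.009]
wrist_force: [-0.6, 0.8, -0.2]
finger_gap: 0.585
```

```bash
python3 sync.py; python3 plan.py .5012 -.1820 .104; python3 - <<'E'
from fit import *
# balance + W4 seating check: column profiles in scene, now that the arm is away
im=cams.get_image("scene");cv2.imwrite("pics/s6.png",im[:,:,::-1]);cv2.imwrite("pics/t6.png",cams.get_image("top")[:,:,::-1])
E
```

```text
t 18.5 tcp [ 0.4992 -0.1818  0.1678] F [-0.6  0.8 -0.2] gap 50.0
[np.float64(-0.0), np.float64(0.006), np.float64(-0.001), np.float64(2.4), np.float64(0.0), np.float64(63.8)]
```

>>> arm_command:
  increments: [0,0.006,0,2.4,0,25,50,0,0.006,0,2.4,0,45,50,0,0.006,0,2.4,0,60,40,0,0.006,0,2.4,0,66,30,0,0.006,0,2.4,0,66,24,0,0.006,0,2.4,0,66,24]
  squeeze: 20

```text
t: 19.1
tcp_pos: [0.5027, -0.1817, 0.1032]
eef_rot: [3.138, -0.134, 0.004]
wrist_force: [-0.4, 0.9, 0.5]
finger_gap: 0.281
```

>>> arm_command:
  increments: [0,0,0,0,0,0,20,0,0,0,0,0,0,17,0,0,0,0,0,0,13,0,0,0,0,0,0,13,0,0,0,0,0,0,13]

```text
t: 19.52
tcp_pos: [0.5012, -0.1823, 0.1041]
eef_rot: [3.138, -0.136, 0.0]
wrist_force: [-4.6, 1.5, 5.6]
finger_gap: 0.178
```

>>> arm_command:
  increments: [0,0,0,-0.8,0,-0.3,13,0,0,0,-1.6,0,-0.6,13,0,0,0,-1.6,0,-0.6,13]
  squeeze: 25

```text
t: 19.77
tcp_pos: [0.501, -0.1826, 0.1041]
eef_rot: [3.137, -0.137, 0.006]
wrist_force: [-1.5, -0.1, 0.4]
finger_gap: 0.176
```

>>> arm_command:
  increments: [0,0,0,0,0,0,13,0,0,0,0,0,0,13,0,0,0,0,0,-4,13,0,0,0,0,0,-10,13,0,0,0,0,0,-17,13,0,0,0,0,0,-30,13,0,0,0,0,0,-50,13,0,0,0,0,0,-70,13,0,0,0,0,0,-70,13]
  squeeze: 60

```text
t: 20.52
tcp_pos: [0.504, -0.1839, 0.1787]
eef_rot: [3.134, -0.136, 0.018]
wrist_force: [1.1, 0.0, -0.3]
finger_gap: 0.165
```

>>> arm_command:
  increments: [0,0,0,0,0,0,13,0,0,0,0,0,0,13]

```text
t: 20.68
tcp_pos: [0.5, -0.1821, 0.1733]
eef_rot: [3.138, -0.137, 0.003]
wrist_force: [-0.3, 1.0, -0.9]
finger_gap: 0.162
```

```bash
python3 sync.py; python3 plan.py .6645 .0561 .155; python3 - <<'E'
from h import *
cv2.imwrite("pics/s7.png",cams.get_image("scene")[:,:,::-1])
print(monitor.get_state()["wrist_force"])
E
```

```text
t 20.68 tcp [ 0.5    -0.1821  0.1733] F [-0.3  1.  -0.9] gap 13.8
[np.float64(0.001), np.float64(-0.002), np.float64(-0.0), np.float64(143.1), np.float64(-251.6), np.float64(18.3)]
[-0.95366299  0.39017311 -0.18775311]
```

>>> arm_command:
  increments: [0,0,0,18,-31,0,13,0,0,0,36,-63,0,13,0,0,0,54,-94,0,13,0,0,0,72,-126,0,13,0,0,0,90,-157,3,13,0,0,0,108,-189,5,13,0,0,0,126,-220,8,13,0,0,0,143,-251.6,8,13,0,0,0,143,-251.6,8,13,0,0,0,143,-251.6,8,13]

```text
t: 21.57
tcp_pos: [0.6642, 0.0578, 0.1634]
eef_rot: [3.137, -0.131, -0.001]
wrist_force: [0.2, 0.4, -1.4]
finger_gap: 0.168
```

>>> arm_command:
  increments: [0,0,0,0,0,0,13,0,0,0,0,0,0,13,0,0,0,0,0,0,13]

```text
t: 21.82
tcp_pos: [0.6638, 0.0546, 0.1652]
eef_rot: [3.137, -0.139, 0.001]
wrist_force: [0.1, 0.3, -1.6]
finger_gap: 0.168
```

```bash
python3 sync.py; python3 plan.py .6645 .0561 .133; python3 - <<'E'
from fit import *
im=cams.get_image("scene")[:,:,::-1];cv2.imwrite("pics/s8.png",im)
o=np.zeros((600,800,3),np.uint8)
o[:,:550]=cv2.resize(im[215:275,365:420],None,fx=10,fy=10,interpolation=2)
cv2.imwrite("pics/v12.png",o)
E
```

```text
t 21.82 tcp [0.6638 0.0546 0.1652] F [ 0.1  0.3 -1.6] gap 14.3
[np.float64(0.002), np.float64(-0.001), np.float64(-0.002), np.float64(0.6), np.float64(-1.6), np.float64(32.2)]
```

>>> arm_command:
  increments: [0,0,0,0.6,-1.6,12,13,0,0,0,0.6,-1.6,24,13,0,0,0,0.6,-1.6,32,13,0,0,0,0.6,-1.6,32,13,0,0,0,0.6,-1.6,32,13]

```text
t: 22.28
tcp_pos: [0.6642, 0.0573, 0.1319]
eef_rot: [3.137, -0.137, -0.002]
wrist_force: [0.7, -0.1, -1.0]
finger_gap: 0.164
```

>>> arm_command:
  increments: [0,0,0,0,0,1.2,13,0,0,0,0,0,2.4,13,0,0,0,0,0,3.6,13,0,0,0,0,0,4.8,13,0,0,0,0,0,6,13,0,0,0,0,0,6,13]

```text
t: 22.78
tcp_pos: [0.6654, 0.0575, 0.1276]
eef_rot: [3.137, -0.137, 0.003]
wrist_force: [-0.8, 0.9, -1.7]
finger_gap: 0.168
```

>>> arm_command:
  increments: [0,0,0,0,0,1,13,0,0,0,0,0,2,13,0,0,0,0,0,3,13,0,0,0,0,0,4,13,0,0,0,0,0,4,13]

```text
t: 23.2
tcp_pos: [0.6654, 0.0574, 0.1236]
eef_rot: [3.137, -0.137, 0.003]
wrist_force: [0.2, -0.0, -1.2]
finger_gap: 0.168
```

>>> arm_command:
  increments: [0,0,0,-0.8,1.2,0,13,0,0,0,-0.8,1.2,0,13,0,0,0,-0.8,1.2,1,13,0,0,0,-0.8,1.2,2,13,0,0,0,-0.8,1.2,2,13]

```text
t: 23.62
tcp_pos: [0.6644, 0.0563, 0.1215]
eef_rot: [3.137, -0.137, 0.003]
wrist_force: [0.5, -0.6, -0.1]
finger_gap: 0.164
```

>>> arm_command:
  increments: [0,0,0,0,0,1,13,0,0,0,0,0,2,13,0,0,0,0,0,3,13,0,0,0,0,0,3,13]

```text
t: 23.95
tcp_pos: [0.6644, 0.0563, 0.1184]
eef_rot: [3.137, -0.137, 0.003]
wrist_force: [-0.3, -0.3, 0.4]
finger_gap: 0.163
```

>>> arm_command:
  increments: [0,0,0,0,0,1,13,0,0,0,0,0,2,13,0,0,0,0,0,3,13,0,0,0,0,0,3,13]

```text
t: 24.28
tcp_pos: [0.6645, 0.0563, 0.1154]
eef_rot: [3.137, -0.137, 0.003]
wrist_force: [-1.0, 0.2, -0.5]
finger_gap: 0.167
```

>>> arm_command:
  increments: [0,0,0,0,0,1,13,0,0,0,0,0,2,13,0,0,0,0,0,3,13,0,0,0,0,0,3,13]

```text
t: 24.62
tcp_pos: [0.6645, 0.0563, 0.1125]
eef_rot: [3.137, -0.137, 0.003]
wrist_force: [-0.6, 1.0, -0.2]
finger_gap: 0.168
```

>>> arm_command:
  increments: [0,0,0,0,0,0.8,13,0,0,0,0,0,1.6,13,0,0,0,0,0,2.4,13,0,0,0,0,0,2.4,13]

```text
t: 24.95
tcp_pos: [0.6646, 0.0563, 0.1101]
eef_rot: [3.137, -0.137, 0.003]
wrist_force: [-1.7, 0.5, 0.4]
finger_gap: 0.162
```

>>> arm_command:
  increments: [0,0,0,0,0,0.6,13,0,0,0,0,0,1.2,13,0,0,0,0,0,1.8,13,0,0,0,0,0,1.8,13]

```text
t: 25.28
tcp_pos: [0.6646, 0.0563, 0.1084]
eef_rot: [3.137, -0.137, 0.004]
wrist_force: [-2.0, -0.1, 0.6]
finger_gap: 0.165
```

>>> arm_command:
  increments: [0,0,0,0,0,0.6,13,0,0,0,0,0,1.2,13,0,0,0,0,0,1.8,13,0,0,0,0,0,1.8,13]

```text
t: 25.62
tcp_pos: [0.6646, 0.0563, 0.1066]
eef_rot: [3.137, -0.136, 0.003]
wrist_force: [-0.6, -0.1, 0.5]
finger_gap: 0.165
```

>>> arm_command:
  increments: [0,0,0,0,0,0.5,13,0,0,0,0,0,1,13,0,0,0,0,0,1,13]

```text
t: 25.87
tcp_pos: [0.6646, 0.0563, 0.1056]
eef_rot: [3.137, -0.137, 0.004]
wrist_force: [-1.3, 0.9, 0.7]
finger_gap: 0.17
```

>>> arm_command:
  increments: [0,0,0,0,0,0.5,13,0,0,0,0,0,1,13,0,0,0,0,0,1,13]

```text
t: 26.12
tcp_pos: [0.6644, 0.0563, 0.1046]
eef_rot: [3.137, -0.137, 0.003]
wrist_force: [-2.1, 0.7, 0.8]
finger_gap: 0.166
```

>>> arm_command:
  increments: [0,0,0,0,0,0.5,13,0,0,0,0,0,1,13,0,0,0,0,0,1.5,13,0,0,0,0,0,1.5,13]

```text
t: 26.45
tcp_pos: [0.6641, 0.0563, 0.1028]
eef_rot: [3.137, -0.137, 0.002]
wrist_force: [-1.9, -0.4, 0.6]
finger_gap: 0.166
```

>>> arm_command:
  increments: [0,0,0,0,0,0.5,13,0,0,0,0,0,1,13,0,0,0,0,0,1,13]

```text
t: 26.7
tcp_pos: [0.6642, 0.0563, 0.1019]
eef_rot: [3.137, -0.136, 0.002]
wrist_force: [-2.6, -0.3, -0.4]
finger_gap: 0.165
```

>>> arm_command:
  increments: [0,0,0,0,0,0.5,13,0,0,0,0,0,1,13,0,0,0,0,0,1,13]

```text
t: 26.95
tcp_pos: [0.6643, 0.0563, 0.101]
eef_rot: [3.137, -0.137, 0.002]
wrist_force: [-3.5, -1.0, 0.2]
finger_gap: 0.163
```

>>> arm_command:
  increments: [0,0,0,-0.3,0,0.5,13,0,0,0,-0.5,0,1,13,0,0,0,-0.5,0,1,13]

```text
t: 27.2
tcp_pos: [0.6642, 0.0563, 0.1001]
eef_rot: [3.137, -0.136, 0.004]
wrist_force: [-3.2, -0.3, 0.7]
finger_gap: 0.161
```

>>> arm_command:
  increments: [0,0,0,0,0,0.5,13,0,0,0,0,0,1,13,0,0,0,0,0,1,13]

```text
t: 27.45
tcp_pos: [0.6641, 0.0563, 0.0991]
eef_rot: [3.137, -0.137, 0.004]
wrist_force: [-2.3, 0.5, 0.2]
finger_gap: 0.165
```

>>> arm_command:
  increments: [0,0,0,0,0,0.5,13,0,0,0,0,0,1,13,0,0,0,0,0,1,13]

```text
t: 27.7
tcp_pos: [0.6642, 0.0563, 0.0982]
eef_rot: [3.137, -0.137, 0.004]
wrist_force: [-4.2, 0.7, 1.4]
finger_gap: 0.167
```

>>> arm_command:
  increments: [0,0,0,-0.5,0,0.4,13,0,0,0,-0.5,0,0.8,13,0,0,0,-0.5,0,0.8,13]

```text
t: 27.95
tcp_pos: [0.6642, 0.0563, 0.098]
eef_rot: [3.137, -0.136, 0.005]
wrist_force: [-4.7, -0.6, 2.5]
finger_gap: 0.164
```

>>> arm_command:
  increments: [0,0,0,0,0,0.4,13,0,0,0,0,0,0.8,13,0,0,0,0,0,0.8,13]

```text
t: 28.2
tcp_pos: [0.6642, 0.0564, 0.0978]
eef_rot: [3.137, -0.137, 0.005]
wrist_force: [-4.5, 0.4, 4.5]
finger_gap: 0.163
```

```bash
python3 - <<'E'
from fit import *
a=cv2.imread("pics/scene0.png");b=cams.get_image("scene")[:,:,::-1].copy();cv2.imwrite("pics/s9.png",b);p=np.load("fit.npy")
for nm,X,bt,im in(("A2",np.r_[model(p)[0][2][:2],0],.096,a),("rest",np.array([p[11],p[12],0]),.096,a),("B1",np.array([.6642,.0563,0]),.0905,b),("B4",np.array([.673,.1518,0]),.1175,b)):
    for du in(-3,0,3):
        f=X+[.0124,-.013,0];pr=proj("scene",[f+[0,0,bt],f+[0,0,bt-.004]])
        u=pr[0,0]+du;v0=int(pr[0,1])-4
        print(nm,du,v0,[tuple(np.round(cv2.getRectSubPix(im,(3,1),(float(u),float(v))).mean((0,1))).astype(int)[[0,2]].tolist()) for v in range(v0,v0+12)])
E
```

```text
A2 -3 223 [(135, 159), (138, 163), (154, 182), (170, 201), (170, 203), (150, 177), (117, 138), (105, 124), (100, 120), (79, 112), (45, 102), (37, 101)]
A2 0 223 [(102, 120), (104, 122), (127, 150), (159, 189), (173, 205), (163, 193), (133, 158), (110, 128), (102, 121), (85, 113), (49, 101), (37, 101)]
A2 3 223 [(127, 150), (137, 162), (158, 187), (172, 204), (167, 198), (140, 166), (108, 127), (98, 117), (88, 113), (65, 105), (41, 101), (37, 102)]
rest -3 290 [(163, 193), (177, 209), (177, 209), (165, 195), (136, 162), (105, 140), (103, 178), (109, 218), (111, 221), (110, 221), (109, 220), (107, 217)]
rest 0 290 [(126, 149), (159, 188), (173, 205), (172, 203), (150, 177), (110, 134), (103, 165), (106, 209), (107, 217), (106, 215), (105, 213), (105, 213)]
rest 3 290 [(157, 185), (172, 204), (172, 204), (155, 183), (122, 147), (100, 144), (100, 183), (104, 210), (106, 215), (108, 218), (110, 222), (113, 225)]
B1 -3 262 [(127, 150), (144, 170), (163, 193), (173, 204), (161, 191), (130, 154), (89, 117), (54, 102), (38, 102), (37, 102), (36, 100), (34, 92)]
B1 0 262 [(96, 110), (109, 127), (142, 167), (169, 200), (170, 201), (153, 180), (112, 135), (72, 108), (42, 103), (37, 102), (37, 100), (36, 99)]
B1 3 262 [(67, 76), (93, 108), (138, 163), (168, 198), (158, 187), (128, 153), (88, 117), (56, 103), (39, 101), (37, 101), (38, 102), (37, 100)]
B4 -3 232 [(64, 75), (71, 82), (84, 100), (98, 116), (106, 124), (102, 121), (82, 97), (71, 83), (71, 83), (77, 91), (84, 98), (76, 88)]
B4 0 232 [(84, 98), (93, 109), (120, 142), (150, 177), (166, 197), (162, 192), (134, 159), (111, 130), (108, 127), (107, 126), (106, 125), (100, 118)]
B4 3 232 [(141, 166), (153, 181), (169, 200), (176, 208), (170, 200), (149, 176), (116, 137), (102, 120), (99, 117), (98, 116), (95, 112), (93, 112)]
```

>>> arm_command:
  increments: [0,0,0,0,0,0.4,13,0,0,0,0,0,0.8,13,0,0,0,0,0,0.8,13]

```text
t: 28.5
tcp_pos: [0.6642, 0.0564, 0.0976]
eef_rot: [3.137, -0.136, 0.005]
wrist_force: [-6.1, -0.2, 8.2]
finger_gap: 0.165
```

>>> arm_command:
  increments: [0,0,0,0,0,0.3,13,0,0,0,0,0,0.6,13,0,0,0,0,0,0.6,13]

```text
t: 28.75
tcp_pos: [0.6642, 0.0563, 0.0975]
eef_rot: [3.137, -0.136, 0.005]
wrist_force: [-6.7, 1.2, 10.8]
finger_gap: 0.166
```

>>> arm_command:
  increments: [0,0,0,-0.7,0,0,13,0,0,0,-1.5,0,0,13,0,0,0,-2,0,0,13,0,0,0,-2,0,0,13]

```text
t: 29.08
tcp_pos: [0.664, 0.0563, 0.0976]
eef_rot: [3.137, -0.137, 0.012]
wrist_force: [-2.2, 0.2, 7.7]
finger_gap: 0.167
```

>>> arm_command:
  increments: [0,0,0,0,0,0.3,13,0,0,0,0,0,0.6,13,0,0,0,0,0,0.6,13]

```text
t: 29.33
tcp_pos: [0.6641, 0.0563, 0.0975]
eef_rot: [3.137, -0.136, 0.012]
wrist_force: [-4.3, 1.0, 9.6]
finger_gap: 0.168
```

>>> arm_command:
  increments: [0,0,0,0,0,-2,13,0,0,0,0,0,-4,13,0,0,0,0,0,-6,13,0,0,0,0,0,-8,13,0,0,0,0,0,-9.5,13,0,0,0,0,0,-9.5,13]

```text
t: 29.83
tcp_pos: [0.6637, 0.0564, 0.1052]
eef_rot: [3.137, -0.137, 0.011]
wrist_force: [4.0, -0.7, 0.0]
finger_gap: 0.169
```

>>> arm_command:
  increments: [0,0,0,0,0,0,18,0,0,0,0,0,0,24,0,0,0,0,0,0,40,0,0,0,0,0,0,40,0,0,0,0,0,0,40,0,0,0,0,0,0,40]

```text
t: 30.33
tcp_pos: [0.661, 0.0566, 0.1036]
eef_rot: [3.137, -0.136, 0.001]
wrist_force: [0.1, 0.1, -0.2]
finger_gap: 0.469
```

>>> arm_command:
  increments: [0,0,0,0,0,-10,40,0,0,0,0,0,-30,40,0,0,0,0,0,-50,40,0,0,0,0,0,-80,40,0,0,0,0,0,-110,40,0,0,0,0,0,-140,40,0,0,0,-40,0,-140,40,0,0,0,-80,0,-140,40,0,0,0,-120,0,-140,40,0,0,0,-120,0,-140,40]

```text
t: 31.17
tcp_pos: [0.5311, 0.0677, 0.2409]
eef_rot: [3.137, -0.135, -0.018]
wrist_force: [-1.3, 0.4, -1.3]
finger_gap: 0.47
```

```bash
python3 sync.py; python3 plan.py; python3 - <<'E'
from fit import *
b=cams.get_image("scene")[:,:,::-1].copy();cv2.imwrite("pics/s10.png",b);cv2.imwrite("pics/t10.png",cams.get_image("top")[:,:,::-1])
o=np.zeros((600,800,3),np.uint8)
t=cv2.resize(b[178:278,308:428],None,fx=6.6,fy=6,interpolation=2);o[:600,:792]=t
cv2.imwrite("pics/fin.png",o)
E
```

```text
t 31.17 tcp [0.5311 0.0677 0.2409] F [-1.3  0.4 -1.3] gap 40.1
```

View pics/fin.png

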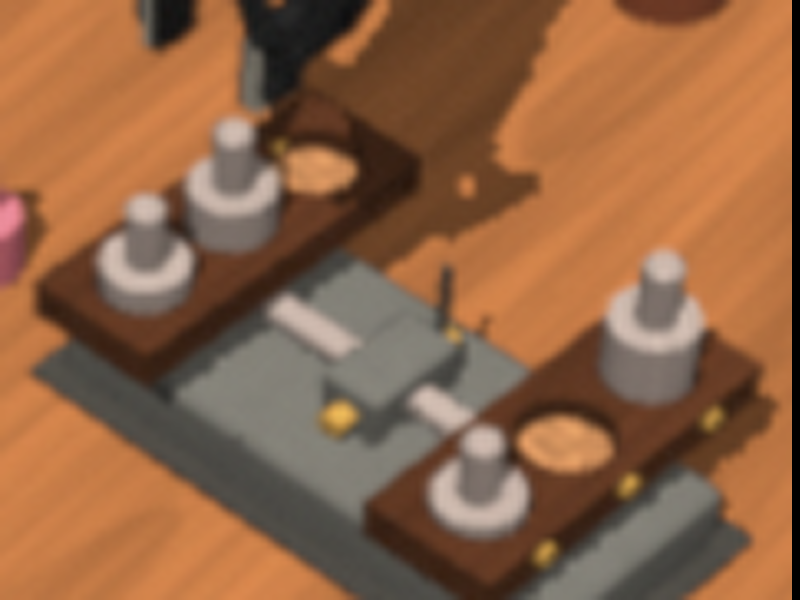

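```bash
python3 - <<'E'
from fit import *
from scipy.optimize import brentq
a=cv2.imread("pics/scene0.png");b=cv2.imread("pics/s10.png");p=np.load("fit.npy")
m=model(p)
def shift(box,i0,i1):
    x0,x1,y0,y1=box;T=cv2.resize(i0[y0:y1,x0:x1].astype(np.float32),None,fx=10,fy=10,interpolation=2)
    S=cv2.resize(i1[y0-6:y1+6,x0-4:x1+4].astype(np.float32),None,fx=10,fy=10,interpolation=2)
    r=cv2.matchTemplate(S,T,cv2.TM_CCOEFF_NORMED);_,v,_,l=cv2.minMaxLoc(r);return round(v,3),(l[0]-40)/10,(l[1]-60)/10
for nm,box,X in(("W2",(322,339,212,231),m[1][2]),("W3",(335,352,199,217),m[1][1]),("Bsock1",(385,402,243,256),m[4][1])):
    k=proj("scene",[X,X+[0,0,.01]]);print(nm,shift(box,a,b),"px per mm",(k[1]-k[0])/10)
def cross(pr,l):
    j=np.argmax(pr[:14]) ;i=next(i for i in range(j,len(pr)-1) if pr[i]>=l>pr[i+1]);return i+(pr[i]-l)/(pr[i]-pr[i+1])
B1=np.array([.6642,.0563,0]);B4=np.array([.673,.1518,0])
for nm,X,bt,im,ht in(("A4 old",m[0][0],.1092,a,31),("A3 old",m[0][1],.0989,a,22),("A2 old",m[0][2],.0929,a,13),("A3",m[0][1],.108,b,22),("A2",m[0][2],.099,b,13),("B1",B1,.096,b,4),("B4",B4,.123,b,31)):
    f=np.array([X[0]+.0124,X[1]-.013,bt]);pr=proj("scene",[f,f-[0,0,.001*ht]]);L=[]
    for du in np.arange(-4,4.1,1):
        q=[cv2.getRectSubPix(im,(1,1),(float(pr[0,0]+du),float(v)),patchType=cv2.CV_32F)[0,0,0] for v in np.arange(pr[0,1]-2.5,pr[1,1]+6,.25)]
        try: L.append((cross(np.array(q),70)-cross(np.array(q),140))/4)
        except Exception: L.append(np.nan)
    print(nm,"expect",np.round(np.linalg.norm(pr[1]-pr[0]),2),"got",np.round(L,2),"med",np.round(np.nanmedian(L),2))
for L in(.8,1.1,1.3,1.6,1.9):
    from scipy.stats import norm
    for s in(.7,.9): print(L,s,round(L-2*brentq(lambda v:norm.cdf(v/s)+norm.cdf((v-L)/s)-33/68,-3,1),2),end=" | ")
E
```

```text
W2 (0.993, 0.0, -2.6) px per mm [-0.0016681  -0.27129844]
W3 (0.812, 0.0, -2.7) px per mm [ 0.0053547  -0.27455989]
Bsock1 (0.929, -0.2, 2.4) px per mm [ 0.03274695 -0.25635412]
A4 old expect 8.16 got [8.67 8.66 8.77 8.8  8.64 8.42 8.24 8.06 7.79] med 8.64
A3 old expect 5.72 got [6.36 6.47 6.29 6.34 6.19 6.14 5.88 5.97 6.14] med 6.19
A2 old expect 3.35 got [4.04 3.94 3.89 3.67 3.57 3.65 3.7  3.59 3.89] med 3.7
A3 expect 5.77 got [6.66 6.31 6.13 6.21 6.36 6.39 6.3  6.32 6.22] med 6.31
A2 expect 3.37 got [3.78 3.57 3.68 3.71 3.7  3.74 3.71 3.69 3.4 ] med 3.7
B1 expect 1.02 got [1.83 1.99 2.1  2.1  2.12 2.08 2.09 2.12 2.19] med 2.1
B4 expect 8.21 got [9.05 8.89 8.93 8.79 8.56 8.54 8.59 8.13 7.75] med 8.59
0.8 0.7 1.14 | 0.8 0.9 1.38 | 1.1 0.7 1.3 | 1.1 0.9 1.5 | 1.3 0.7 1.44 | 1.3 0.9 1.61 | 1.6 0.7 1.68 | 1.6 0.9 1.8 | 1.9 0.7 1.96 | 1.9 0.9 2.03 |
```

```bash
python3 sync.py; python3 plan.py .6640 .0563 .150
```

```text
t 31.27 tcp [0.5398 0.0674 0.2441] F [1.  0.4 0.2] gap 39.4
[np.float64(0.001), np.float64(-0.002), np.float64(0.001), np.float64(124.6), np.float64(0.2), np.float64(94.3)]
```

>>> arm_command:
  increments: [0,0,0,30,0,20,0,0,0,0,60,0,40,0,0,0,0,90,0,60,0,0,0,0,120,0,75,0,0,0,0,124.6,0,84,0,0,0,0,124.6,0,84,0,0,0,0,124.6,0,84,0]
  squeeze: 20

```text
t: 31.85
tcp_pos: [0.6663, 0.0561, 0.1596]
eef_rot: [3.137, -0.137, 0.001]
wrist_force: [0.1, -0.6, -0.4]
finger_gap: -0.0
```

```bash
python3 sync.py; python3 plan.py .6640 .0563 .134
```

```text
t 31.85 tcp [0.6663 0.0561 0.1596] F [ 0.1 -0.6 -0.4] gap -0.0
[np.float64(0.001), np.float64(-0.001), np.float64(-0.0), np.float64(-2.4), np.float64(-0.0), np.float64(25.6)]
```

>>> arm_command:
  increments: [0,0,0,-1.8,0,10,0,0,0,0,-1.8,0,18,0,0,0,0,-1.8,0,25.6,0,0,0,0,-1.8,0,28.6,0,0,0,0,-1.8,0,30.6,0,0,0,0,-1.8,0,32,0,0,0,0,-1.8,0,32,0]

```text
t: 32.43
tcp_pos: [0.6643, 0.0564, 0.1281]
eef_rot: [3.137, -0.136, 0.003]
wrist_force: [-0.3, 0.9, -0.7]
finger_gap: 0.001
```

>>> arm_command:
  increments: [0,0,0,0,0,0.8,0,0,0,0,0,0,1.6,0,0,0,0,0,0,2.4,0,0,0,0,0,0,2.4,0]

```text
t: 32.77
tcp_pos: [0.6645, 0.0563, 0.1258]
eef_rot: [3.137, -0.137, 0.004]
wrist_force: [-0.3, -0.4, 0.5]
finger_gap: 0.005
```

>>> arm_command:
  increments: [0,0,0,0,0,0.5,0,0,0,0,0,0,1,0,0,0,0,0,0,1.5,0,0,0,0,0,0,1.5,0]

```text
t: 33.1
tcp_pos: [0.6644, 0.0563, 0.1241]
eef_rot: [3.137, -0.137, 0.004]
wrist_force: [0.2, -0.2, 0.5]
finger_gap: 0.002
```

>>> arm_command:
  increments: [0,0,0,0,0,0.4,0,0,0,0,0,0,0.8,0,0,0,0,0,0,0.8,0]

```text
t: 33.35
tcp_pos: [0.6645, 0.0563, 0.1239]
eef_rot: [3.137, -0.137, 0.004]
wrist_force: [-0.9, -0.5, 2.6]
finger_gap: 0.003
```

>>> arm_command:
  increments: [0,0,0,0,0,0.4,0,0,0,0,0,0,0.8,0,0,0,0,0,0,0.8,0]

```text
t: 33.6
tcp_pos: [0.6647, 0.0563, 0.1238]
eef_rot: [3.137, -0.136, 0.004]
wrist_force: [-2.7, 0.4, 5.3]
finger_gap: 0.0
```

>>> arm_command:
  increments: [0,0,0,0,0,0.4,0,0,0,0,0,0,0.8,0,0,0,0,0,0,0.8,0]

```text
t: 33.85
tcp_pos: [0.6648, 0.0563, 0.1236]
eef_rot: [3.137, -0.136, 0.005]
wrist_force: [-2.2, -1.4, 7.8]
finger_gap: -0.001
```

>>> arm_command:
  increments: [0,0,0,0,0,-5,0,0,0,0,0,0,-25,0,0,0,0,0,0,-50,0,0,0,0,0,-20,-58,0,0,0,0,0,-50,-58,0,0,0,0,0,-80,-58,0,0,0,0,0,-95.8,-58,0,0,0,0,0,-95.8,-50,0,0,0,0,0,-95.8,-44,0,0,0,0,0,-95.8,-44,0]

```text
t: 34.68
tcp_pos: [0.6707, 0.1506, 0.1626]
eef_rot: [3.135, -0.136, -0.004]
wrist_force: [-0.1, -1.2, -1.4]
finger_gap: -0.002
```

>>> arm_command:
  increments: [0,0,0,0,0,3,0,0,0,0,0,0,6,0,0,0,0,0,0,9,0,0,0,0,0,0,9,0]

```text
t: 35.02
tcp_pos: [0.6723, 0.1508, 0.156]
eef_rot: [3.137, -0.138, 0.002]
wrist_force: [0.6, -0.8, -0.4]
finger_gap: 0.001
```

>>> arm_command:
  increments: [0,0,0,0,0,1,0,0,0,0,0,0,2,0,0,0,0,0,0,3,0,0,0,0,0,0,4,0,0,0,0,0,0,4,0]

```text
t: 35.43
tcp_pos: [0.6726, 0.1518, 0.1527]
eef_rot: [3.137, -0.137, 0.004]
wrist_force: [-0.3, -0.2, -0.0]
finger_gap: 0.002
```

>>> arm_command:
  increments: [0,0,0,0,0,0.5,0,0,0,0,0,0,1,0,0,0,0,0,0,1,0]

```text
t: 35.68
tcp_pos: [0.6726, 0.1519, 0.1516]
eef_rot: [3.137, -0.136, 0.003]
wrist_force: [-0.1, -0.6, 0.8]
finger_gap: -0.0
```

>>> arm_command:
  increments: [0,0,0,0,0,0.5,0,0,0,0,0,0,1,0,0,0,0,0,0,1,0]

```text
t: 35.93
tcp_pos: [0.6727, 0.1519, 0.1509]
eef_rot: [3.137, -0.137, 0.004]
wrist_force: [-0.3, 0.2, 2.3]
finger_gap: 0.002
```

>>> arm_command:
  increments: [0,0,0,0,0,0.5,0,0,0,0,0,0,1,0,0,0,0,0,0,1,0]

```text
t: 36.18
tcp_pos: [0.673, 0.1519, 0.1508]
eef_rot: [3.138, -0.137, 0.005]
wrist_force: [-1.5, -0.7, 5.2]
finger_gap: -0.004
```

>>> arm_command:
  increments: [0,0,0,0,0,-5,0,0,0,0,0,0,-25,0,0,0,0,0,0,-60,0,0,0,0,0,0,-95,0,0,0,0,-35,0,-110,0,0,0,0,-70,30,-110,0,0,0,0,-105,60,-110,0,0,0,0,-140,90,-110,0,0,0,0,-170,120,-110,0,0,0,0,-190,150,-110,0]

```text
t: 37.02
tcp_pos: [0.4732, 0.0249, 0.259]
eef_rot: [3.138, -0.134, 0.003]
wrist_force: [-0.0, -0.9, 0.6]
finger_gap: 0.0
```

>>> arm_command:
  increments: [0,0,0,-20,30,0,0,0,0,0,-30,60,0,0,0,0,0,-40,90,0,0,0,0,0,-40,120,0,0,0,0,0,-40,150,0,0,0,0,0,-40,150,0,0,0,0,0,-40,150,0,0,0,0,0,-40,150,0,0,0,0,0,-40,150,0,0,0,0,0,-40,150,0]

```text
invalid input
```

```bash
python3 plan.py; cat > lev.py <<'E'
from fit import *
a=cv2.imread("pics/scene0.png");b=cams.get_image("scene")[:,:,::-1].copy();cv2.imwrite("pics/s11.png",b);p=np.load("fit.npy");m=model(p)
def shift(box,i0,i1):
    x0,x1,y0,y1=box;T=cv2.resize(i0[y0:y1,x0:x1].astype(np.float32),None,fx=20,fy=20,interpolation=2)
    S=cv2.resize(i1[y0-6:y1+6,x0-4:x1+4].astype(np.float32),None,fx=20,fy=20,interpolation=2)
    r=cv2.matchTemplate(S,T,cv2.TM_CCOEFF_NORMED);_,v,_,l=cv2.minMaxLoc(r);return round(v,3),(l[1]-120)/20
for nm,box,X in(("W2",(322,339,212,231),m[1][2]),("W3",(338,350,199,217),m[1][1]),("Bsock1",(385,402,243,256),m[4][1]),("pot",(400,424,150,181),None)):
    c,s=shift(box,a,b);k=1
    if X is not None: q=proj("scene",[X,X+[0,0,.01]]);k=(q[1]-q[0])[1]/10
    print(nm,c,s,"mm",round(s/k,2))
print("fit h0 mm",p[3]*1e3)
E
python3 lev.py
```

```text
t 37.02 tcp [0.4732 0.0249 0.259 ] F [-0.  -0.9  0.6] gap 0.0
W2 0.993 -2.5 mm 9.21
W3 0.856 -2.6 mm 9.47
Bsock1 0.928 2.35 mm -9.17
pot 0.994 0.0 mm 0.0
fit h0 mm -9.155964104312483
```

>>> arm_command:
  increments: [0,0,0,-10,40,-10,0,0,0,0,-20,80,-10,0,0,0,0,-30,120,-10,0,0,0,0,-30,120,-10,0,0,0,0,-30,120,-10,0,0,0,0,-30,120,-10,0,0,0,0,-30,120,-10,0,0,0,0,-30,120,-10,0,0,0,0,-30,120,-10,0,0,0,0,-30,120,-10,0]

```text
t: 37.9
tcp_pos: [0.4356, -0.0908, 0.2694]
eef_rot: [3.138, -0.133, 0.003]
wrist_force: [-0.3, -0.4, 0.4]
finger_gap: -0.0
```

```bash
python3 plan.py; python3 lev.py; python3 -c "
from plant import robot;print(robot.job_done())"
```

```text
t 37.9 tcp [ 0.4356 -0.0908  0.2694] F [-0.3 -0.4  0.4] gap -0.0
W2 0.964 -2.5 mm 9.21
W3 0.973 -2.75 mm 10.02
Bsock1 0.928 2.4 mm -9.36
pot 0.994 0.0 mm 0.0
fit h0 mm -9.155964104312483
the job is handed in; nothing more can be done
None
```

I moved weight 4 from rack A and weight 1 from the wooden block into rack B, and left weights 2 and 3 in rack A. That should put about 0.305 kg on each side. The job was handed in at about 38 s with the arm clear of everything.

**Level:** The last image check put the balance level to within about 0.3 mm on two of three patches. The third patch, weight 3, read about 0.9 mm.

**Fully home:**
- **Weights 4 and 1:** Pressed with the same 5 N, their handle tops stood 27.0 mm apart, exactly the difference if both are equally deep. The camera view also showed weight 4 as deep as it had been in rack A.
- **Weight 1, a check that disagreed:** Its thin visible band looked about 1 to 2 mm too tall in the image. I trusted the touch measurement over that.
- **Weights 2 and 3:** I only checked these by image, where they looked seated. I did not press them.

**Pressing force:**
- **Insertion:** Weight 4 first caught on the socket rim at about 14 N and had to be shifted about 3 mm before it went in.
- **Cork:** The hardest press on the floors was about 15 N under weight 4 and 12 N under weight 1. I have no reading of whether the cork was marked.

The jar, the pot and the brush were left alone; I checked by image only the pot, and it had not moved.

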